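Change the baskets on the dryer and set its air

ROBOT

A 7-joint arm with a two-finger parallel gripper is mounted at the origin on the work surface. World frame = base frame: x ahead of the robot, y to its left, z up, the work surface at z = 0. Lengths are in m, angles in rad, forces in N, time in s.
With the tool pointing down it reaches from about 0.4 to 0.85 m from the base axis. Payload 10.4 kg.
Tool frame: the origin (TCP) lies between the finger pads; the fingertips stand ahead of it and the grasp point (between the pads) lies 5 mm behind it (manip.tip_extent is the z of the fingertips in the tool frame, in m); z points along the fingers, y is the line along which they close (so a half turn about z gives the same grasp; the last joint's range is limited). The gripper opens to 85 mm and grips with 20 to 120 N. Pads are 22 mm wide; open, the fingers measure 114 mm over their backs; the gripper's body (76 mm by 85 mm) begins 54 mm behind the grasp point. The pads swing forward as they close: fully open they stand 13 mm farther back than shut.
Start: joints at [1.311, 0.332, -0.065, 1.46, 0.022, 1.35, -0.088], TCP at [0.147, -0.608, 0.245] pointing down, gripper open.
Joint ranges: [-2.6, 2.6], [-0.5, 2.12], [-1.47, 1.34], [0.16, 2.42], [-1.27, 4.41], [0.06, 2.06], [-2.6, 2.6]. Speed limits (rad/s): [2.22, 2.22, 2.79, 2.79, 3.14, 3.14, 3.14].

INTERFACE

Orientations are given as a unit quaternion [x, y, z, w].
In Python, from workcell import status, viewer, manip gives the robot as it stands.
- The arm moves only by the tool play_rows, never from a script. Its argument "plan" is one flat list of numbers, 7 for each row, row after row: the turn, a rotation vector about the tool's x, y, z in degrees, then the shift along the tool's x, y, z in m, then the opening, from 0 (shut) to 1 (fully open). In form: [ax, ay, az, dx, dy, dz, grip, ax, ay, az, dx, dy, dz, grip, ...]. A call has 1 to 20 rows; each row is the pose to reach, as a shift and turn from the pose commanded when the call began, along the tool's axes at that moment; what a row does not reach only later rows make up. A row lasts 1/8 s, in which the tool goes at most 62.5 mm and 10.7 degrees, less where a joint would pass 70% of its speed; a pose out of reach is approached as far as the arm can. A call with a gripper value outside its range is refused whole. The fingers move at their own pace and stop on an object; "squeeze" is the grip in N (left out, the last holds). Time passes only in rows, so rows that repeat a pose let the fingers close. It gives the time, the measured TCP pose, the force, the opening and the grip force at its end, in the units of the state.
- status.get_obs(): the state, without advancing time (a new reading comes with each control period).
- viewer.camera(name): name is "scene" or "side" or "wrist"; returns the picture (400x640x3 uint8, red, green, blue); there is no depth.
- viewer.camera_model(name): a dict with "fx", "fy", "cx", "cy" (pixels), "R" (3x3) and "t" (3): a world point X has camera coordinates R X + t. Camera axes: x right, y down, z forward; pixel columns grow to the right and rows downward; lengths in m; the calibration is good to about 2 mm. A picture is of the moment at which its call begins: read the wrist's pose just before it. camera_model takes no time and is no camera call; for the wrist camera it gives the pose at the moment of the call.
- manip.hand_in(): hands the job in; it is judged then, once.
The state is a dict: "clock": time; "joint_pos": joint angles; "joint_velocities": joint speeds; "tau": joint torques, N m; "position": TCP position; "ee_rot": TCP orientation; "ft_force": force on the tool from outside, world axes, zero at the start; "torque": the same for the moment, N m; "grip_width": opening from 0.0 (shut) to 1.0 (fully open); "grasp_force": force on a finger pad.
Only numpy, scipy, OpenCV 4.12 (cv2) and the standard library are available. Lean on these libraries where they do the work, as an engineer would, in place of code of your own. Each camera call takes 0.05 s, during which the arm holds its last target. There are 200 camera calls.

TASK

First shut off the dryer's air by sliding the black grip of its control all the way to the closed end, the one nearer the robot, and leave it there while you take the dry steel baskets that hang on its hooks and stand them upright on the dark rubber mat at the robot's left, and hang every wet basket standing on the bench by its handle on a hook of its own on the front of the dryer. When that is done, turn the air on by sliding the grip until the white line on it is level with the black pointer beside the track. Leave the bottles, jars and other things on the bench where they are.

Things in the scene. Friction and masses are not known exactly. Their poses are not given: they have to be found in the camera images.
- wet1_grip (a point): Centre of the grip of a loose wire basket, standing wet on the table at the start (or absent; all alike, 0.2-0.4 kg). Basket 80 (x) x 70 (y) x 50 mm high; z up. 8 mm wire handle arching over its middle in its y-z plane, from y = +-34 mm (95 mm up) sloping to an apex (wire centre) 115 mm up; on it a flat plastic grip, 24 (x) x 12 (y) x 36 mm. This point: 134 mm above the underside, 19 above the wire's centre
- wet2_grip (a point): Centre of the grip of a loose wire basket, standing wet on the table at the start (or absent; all alike, 0.2-0.4 kg). Basket 80 (x) x 70 (y) x 50 mm high; z up. 8 mm wire handle arching over its middle in its y-z plane, from y = +-34 mm (95 mm up) sloping to an apex (wire centre) 115 mm up; on it a flat plastic grip, 24 (x) x 12 (y) x 36 mm. This point: 134 mm above the underside, 19 above the wire's centre
- wet3_grip (a point): Centre of the grip of a loose wire basket, standing wet on the table at the start (or absent; all alike, 0.2-0.4 kg). Basket 80 (x) x 70 (y) x 50 mm high; z up. 8 mm wire handle arching over its middle in its y-z plane, from y = +-34 mm (95 mm up) sloping to an apex (wire centre) 115 mm up; on it a flat plastic grip, 24 (x) x 12 (y) x 36 mm. This point: 134 mm above the underside, 19 above the wire's centre
- wet4_grip (a point): Centre of the grip of a loose wire basket, standing wet on the table at the start (or absent; all alike, 0.2-0.4 kg). Basket 80 (x) x 70 (y) x 50 mm high; z up. 8 mm wire handle arching over its middle in its y-z plane, from y = +-34 mm (95 mm up) sloping to an apex (wire centre) 115 mm up; on it a flat plastic grip, 24 (x) x 12 (y) x 36 mm. This point: 134 mm above the underside, 19 above the wire's centre
- dry1_grip (a point): Centre of the grip of a loose wire basket, hanging dry on a hook (hook1) at the start (or absent; all alike, 0.2-0.4 kg). Basket 80 (x) x 70 (y) x 50 mm high; z up. 8 mm wire handle arching over its middle in its y-z plane, from y = +-34 mm (95 mm up) sloping to an apex (wire centre) 115 mm up; on it a flat plastic grip, 24 (x) x 12 (y) x 36 mm. This point: 134 mm above the underside, 19 above the wire's centre
- dry2_grip (a point): Centre of the grip of a loose wire basket, hanging dry on a hook (hook2) at the start (or absent; all alike, 0.2-0.4 kg). Basket 80 (x) x 70 (y) x 50 mm high; z up. 8 mm wire handle arching over its middle in its y-z plane, from y = +-34 mm (95 mm up) sloping to an apex (wire centre) 115 mm up; on it a flat plastic grip, 24 (x) x 12 (y) x 36 mm. This point: 134 mm above the underside, 19 above the wire's centre
- dry3_grip (a point): Centre of the grip of a loose wire basket, hanging dry on a hook (hook3) at the start (or absent; all alike, 0.2-0.4 kg). Basket 80 (x) x 70 (y) x 50 mm high; z up. 8 mm wire handle arching over its middle in its y-z plane, from y = +-34 mm (95 mm up) sloping to an apex (wire centre) 115 mm up; on it a flat plastic grip, 24 (x) x 12 (y) x 36 mm. This point: 134 mm above the underside, 19 above the wire's centre
- dry4_grip (a point): Centre of the grip of a loose wire basket, hanging dry on a hook (hook4) at the start (or absent; all alike, 0.2-0.4 kg). Basket 80 (x) x 70 (y) x 50 mm high; z up. 8 mm wire handle arching over its middle in its y-z plane, from y = +-34 mm (95 mm up) sloping to an apex (wire centre) 115 mm up; on it a flat plastic grip, 24 (x) x 12 (y) x 36 mm. This point: 134 mm above the underside, 19 above the wire's centre
- mat: Fixed dark grey rubber mat on the table at the robot's left (+y), 200 (x) x 130 (y) x 3 mm thick, room for two baskets side by side along its x. Origin: centre of its underside
- hook1 (a point): Seat of one of four alike wire hooks, 8 mm thick, on the dryer's front. It points along this frame's -x (towards the robot); z up. The point: wire centre, middle of the 20 mm level seat, 145 mm above the table, 73 mm before the dryer's face. The tip is 25 mm to -x, its wire top 20 mm above this point. A basket hung here (handle across the hook) has its grip centre 27 mm above this point
- hook2 (a point): Seat of one of four alike wire hooks, 8 mm thick, on the dryer's front. It points along this frame's -x (towards the robot); z up. The point: wire centre, middle of the 20 mm level seat, 145 mm above the table, 73 mm before the dryer's face. The tip is 25 mm to -x, its wire top 20 mm above this point. A basket hung here (handle across the hook) has its grip centre 27 mm above this point
- hook3 (a point): Seat of one of four alike wire hooks, 8 mm thick, on the dryer's front. It points along this frame's -x (towards the robot); z up. The point: wire centre, middle of the 20 mm level seat, 145 mm above the table, 73 mm before the dryer's face. The tip is 25 mm to -x, its wire top 20 mm above this point. A basket hung here (handle across the hook) has its grip centre 27 mm above this point
- hook4 (a point): Seat of one of four alike wire hooks, 8 mm thick, on the dryer's front. It points along this frame's -x (towards the robot); z up. The point: wire centre, middle of the 20 mm level seat, 145 mm above the table, 73 mm before the dryer's face. The tip is 25 mm to -x, its wire top 20 mm above this point. A basket hung here (handle across the hook) has its grip centre 27 mm above this point
- dryer: Fixed white drying cabinet, 470 mm wide (y), 120 mm deep, 155 mm tall, four hooks 120 mm apart on its front, 6 mm drip plate below them reaching 115 mm out. Origin: foot of its front face, middle; the front faces its own -x. Hung baskets clear the table by 38 mm
- air_base: Fixed white box of the dryer's air control, 80 mm wide (x), 200 mm long (y), 45 mm tall, with a straight slider track along y in the middle of its top. Origin: centre of its underside. +y is the direction in which the air opens (roughly away from the robot)
- air (a joint): Travel of the air slider in m: 0 at the closed end (the end nearer the robot, a stop), 0.10 at the other end (a stop), along the air box's +y. It stays where it is left; moving it takes about 2 N
- air_top (a point): Middle of the top of the slider's black grip: a block 28 mm across the track (x) by 20 mm along the track (y) by 40 mm tall, on the air box; its top is 85.5 mm above the table. A white line across its top marks its middle. Axes as for the air box
- pointer: Set pointer: small flat black T-shaped mark (18 by 14 mm, 3 mm high) fixed on the air box's top beside the track, its stem pointing at the track. Origin: centre of its underside. y along the track, x across it, as the air box
- solvent: Bystander: amber glass bottle, 70 mm across and 150 mm tall. Origin at its underside, on its axis
- jar_a: Bystander: small glass jar, 34 mm across and 40 mm tall, on top of the dryer. Origin at its underside, on its axis
- jar_b: Bystander: small glass jar, 34 mm across and 40 mm tall, on top of the dryer. Origin at its underside, on its axis
- beaker: Bystander: glass beaker, 66 mm across and 80 mm tall. Origin at its underside, on its axis
- mug: Bystander: white mug, 80 mm across and 90 mm tall, with a side handle. Origin at its underside, on its axis
- wash: Bystander: white plastic wash bottle, 60 mm across and 140 mm tall, on top of the dryer. Origin at its underside, on its axis
Not all that is in view belongs to the job. What is shaped like the part that bears dry2_grip but red or yellow is not meant.

How it is judged:
By the outcome, as a careful person would: the job done as asked, in the order asked, and still so for the second after the job is handed in, with the robot touching nothing.
Of wet1, wet2, wet3, wet4 only 3 to 4 are there at a start; the rules pass over those that are not, and their reading is None.
Of dry1, dry2, dry3, dry4 only 1 to 2 are there at a start; the rules pass over those that are not, and their reading is None.
At some moment in a run one of wet1, wet2, wet3, wet4, dry1, dry2, dry3, dry4 may be knocked a few centimetres aside while the robot is not near it.
It also fails if it takes over 210 s, if anything falls off the work surface, if the arm or the gripper's body presses on something with over 40 N, if the wrist force passes 120 N, or if a joint passes its speed limit or range.

## Working session

There is one attempt and no reset: what is moved stays moved. The work goes in short steps, Python scripts to look and compute and a tool call to move; the robot and the scene stay as the last step left them, time stands still between calls to the robot, and variables do not carry over. Pictures are saved under pics/ and viewed, at most 14 in all, crops included, and the job is handed in when it is done.

Besides the shell and the picture viewer there is one more tool, called after "Emit:" by a JSON object that holds its "method" and its "body", one argument or row to a line. play_rows: Moves the arm, as the interface text tells. Its arguments: {"type":"object","properties":{"plan":{"type":"array","items":{"type":"number"}},"squeeze":{"type":"number"}},"required":["plan"]}

```bash
mkdir -p pics; cat > h.py <<'E'
import numpy as np,cv2
from workcell import status,viewer,manip
from scipy.spatial.transform import Rotation as Ro
def snap(n,f):
    m=viewer.camera_model(n); im=viewer.camera(n); cv2.imwrite('pics/'+f+'.png',im[:,:,::-1]); np.save('pics/'+f+'.npy',im)
    np.savez('pics/'+f+'_m.npz',**{k:np.array(m[k]) for k in m}); return im,m
def load(f): return np.load('pics/'+f+'.npy'),dict(np.load('pics/'+f+'_m.npz'))
def ray(m,u,v):
    R=np.array(m['R']);t=np.array(m['t']); d=R.T@np.array([(u-m['cx'])/m['fx'],(v-m['cy'])/m['fy'],1]); return -R.T@t,d/np.linalg.norm(d)
def onz(m,u,v,z):
    c,d=ray(m,u,v); return c+d*(z-c[2])/d[2]
def proj(m,X):
    p=np.array(m['R'])@np.array(X)+np.array(m['t']); return np.array([m['fx']*p[0]/p[2]+m['cx'],m['fy']*p[1]/p[2]+m['cy']])
def tri(l):
    A=np.zeros((3,3));b=np.zeros(3)
    for m,u,v in l:
        c,d=ray(m,u,v);P=np.eye(3)-np.outer(d,d);A+=P;b+=P@c
    return np.linalg.solve(A,b)
E
python3 - <<'E'
from h import *
np.set_printoptions(precision=4,suppress=True)
for n in ['scene','side','wrist']:
    im,m=snap(n,n+'0'); print(n,-np.array(m['R']).T@m['t'],m['fx'])
o=status.get_obs(); print(o); print(manip.tip_extent)
E
```

```text
scene [1.1588 0.455  0.6507] 365.41726740731156
side [-0.3442  0.8721  1.3955] 517.0398009781045
wrist [ 0.2134 -0.59    0.3736] 338.70422832063247
{'clock': 0.15, 'joint_pos': array([ 1.3114,  0.3327, -0.0647,  1.4607,  0.0216,  1.3499, -0.0885]), 'joint_velocities': array([ 0.0004, -0.0018,  0.0007, -0.0021,  0.0016,  0.0013,  0.0002]), 'tau': array([  0.0013, -62.5826,   0.0495, -39.1855,   0.0164,   0.0074,
         0.0001]), 'position': array([ 0.1465, -0.6073,  0.2447]), 'ee_rot': array([ 0.993 ,  0.1181, -0.0001, -0.0005]), 'ft_force': array([-0.2096, -0.1868,  0.552 ]), 'torque': array([-0.0629,  0.0268,  0.0137]), 'grasp_force': 0.0, 'grip_width': 0.9996359455509776}
0.014
```

View pics/scene0.png

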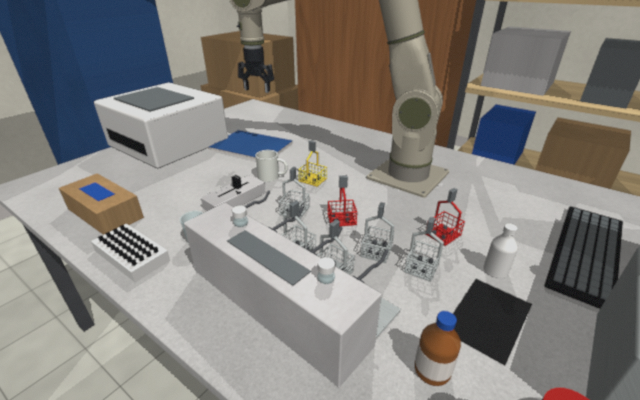

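View pics/side0.png

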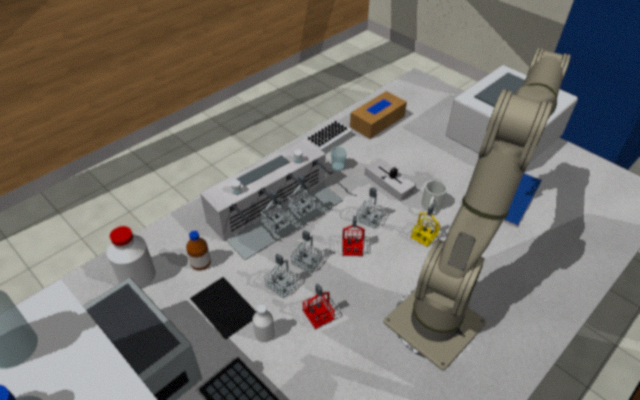

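The scene shows two hung steel baskets, three wet ones (side ≈(370,205), (308,250), (280,275)), two red and one yellow distractor, and the air box at about (393,175). I'll zoom in.

```bash
python3 - <<'E'
import cv2
a=cv2.imread('pics/side0.png')[140:335,195:455]; cv2.imwrite('pics/c1.png',cv2.resize(a,None,fx=3,fy=3,interpolation=cv2.INTER_CUBIC))
a=cv2.imread('pics/scene0.png')[135:335,180:440]; cv2.imwrite('pics/c2.png',cv2.resize(a,None,fx=3,fy=3,interpolation=cv2.INTER_CUBIC))
E
```

```text
(no output)
```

View pics/c1.png

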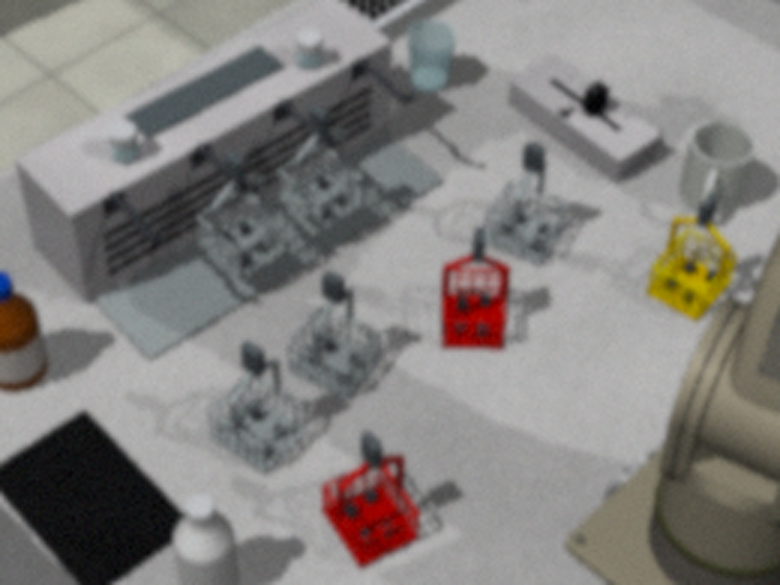

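View pics/c2.png

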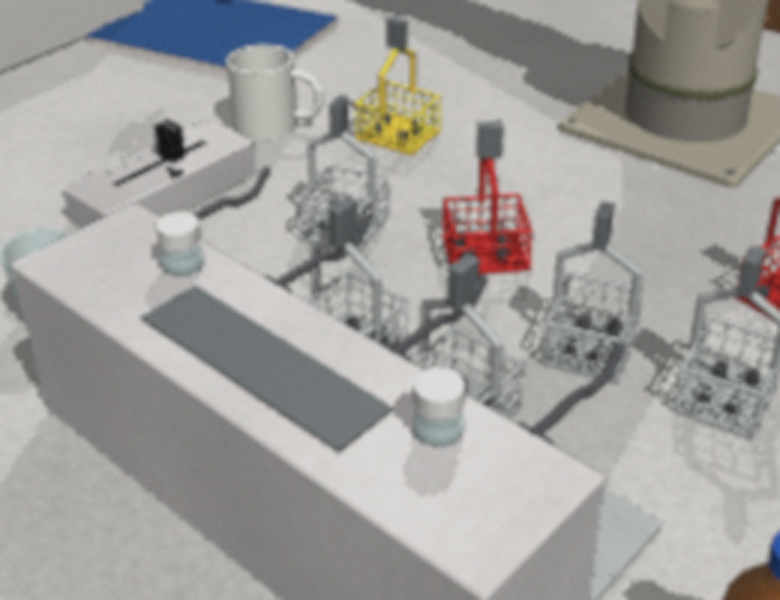

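Zoomed: wet grips at side-crop (534,160), (336,289), (254,359); hung grips (318,127), (237,166); slider (597,95). Their scene-crop counterparts are clear too, so I can triangulate.

```bash
python3 - <<'E'
from h import *
np.set_printoptions(precision=4,suppress=True)
_,ms=load('side0');_,mc=load('scene0')
S=lambda u,v:(ms,u/3+195-.33,v/3+140-.33)
C=lambda u,v:(mc,u/3+180-.33,v/3+135-.33)
for n,a,b in [('wetA',(534,160),(340,117)),('dryR',(318,125),(343,222)),('dryL',(237,164),(464,282)),('wetB',(336,289),(603,226)),('wetC',(254,359),(755,272)),
 ('dryer FTR',(390,43),(135,208)),('dryer FTL',(72,212),(605,477)),('redA',(479,243),(490,139)),('yel',(708,207),(397,33)),('slider mid',(597,98),(168,141))]:
    X=tri([S(*a),C(*b)]); print(n,X,'res px',proj(ms,X)-S(*a)[1:],proj(mc,X)-C(*b)[1:])
for n,p,z in [('dryer FTR',(390,43),.155),('FTL',(72,212),.155),('BTL',(20,163),.155),('slidertop',(597,90),.0855),('ptr',(566,111),.048),('box',(545,58),.045),('box',(660,130),.045),('box',(618,162),.045),('box',(510,83),.045),('mat',(85,410),.003),('mat',(185,520),.003),('mat',(0,468),.003)]:
    print('S',n,onz(*S(*p),z))
for n,p,z in [('FTR',(135,208),.155),('FTL',(605,477),.155),('BTR',(10,265),.155),('BTL',(490,597),.155),('slidertop',(168,126),.0855),('ptr',(175,172),.048),('box',(65,192),.045),('box',(187,120),.045),('box',(255,147),.045),('box',(90,220),.045)]:
    print('C',n,onz(*C(*p),z))
for p in [(480,281),(530,312),(497,357),(447,322)]: print('mat C',onz(mc,*p,.003))
E
```

```text
wetA [ 0.4291 -0.1882  0.131 ] res px [-0.0436  0.0939] [-0.0805 -0.091 ]
dryR [ 0.6183 -0.0219  0.1705] res px [ 0.2034 -0.3816] [0.4303 0.4658]
dryL [0.6287 0.0968 0.1753] res px [-0.6018  0.8877] [-1.1464 -1.1985]
wetB [0.4466 0.1172 0.1319] res px [-0.2357  0.3183] [-0.3599 -0.3542]
wetC [0.4355 0.2464 0.1343] res px [-0.5215  0.5599] [-0.7638 -0.6698]
dryer FTR [ 0.6799 -0.202   0.1484] res px [-0.0813  0.2064] [-0.2231 -0.2432]
dryer FTL [0.7167 0.2626 0.1541] res px [-0.6032  0.5926] [-1.1378 -1.1069]
redA [ 0.3825 -0.0405  0.135 ] res px [-0.2132  0.3686] [-0.3336 -0.3593]
yel [ 0.2378 -0.2656  0.1351] res px [-0.3291  0.7251] [-0.5095 -0.5999]
slider mid [ 0.4878 -0.3874  0.0641] res px [-0.1174  0.3036] [-0.2584 -0.2895]
S dryer FTR [ 0.6751 -0.1974  0.155 ]
S FTL [0.7167 0.2599 0.155 ]
S BTL [0.8196 0.2551 0.155 ]
S slidertop [ 0.4849 -0.3805  0.0855]
S ptr [ 0.5106 -0.3562  0.048 ]
S box [ 0.5998 -0.4191  0.045 ]
S box [ 0.4058 -0.4177  0.045 ]
S box [ 0.4064 -0.3334  0.045 ]
S box [ 0.599  -0.3477  0.045 ]
S mat [0.5943 0.3593 0.003 ]
S mat [0.4089 0.3719 0.003 ]
S mat [0.5967 0.471  0.003 ]
C FTR [ 0.6866 -0.1921  0.155 ]
C FTL [0.7186 0.2659 0.155 ]
C BTR [ 0.7981 -0.2073  0.155 ]
C BTL [0.8316 0.2577 0.155 ]
C slidertop [ 0.4907 -0.3791  0.0855]
C ptr [ 0.5119 -0.3519  0.048 ]
C box [ 0.6045 -0.4179  0.045 ]
C box [ 0.4197 -0.432   0.045 ]
C box [ 0.4187 -0.3246  0.045 ]
C box [ 0.6234 -0.3549  0.045 ]
mat C [0.4026 0.3826 0.003 ]
mat C [0.4344 0.5013 0.003 ]
mat C [0.5957 0.4723 0.003 ]
mat C [0.5716 0.3622 0.003 ]
```

```bash
cat >> h.py <<'E'
def goal(x,y,z,yaw):
    "shift and turn, tool axes, from the present pose to the TCP at x,y,z pointing down with tool x at yaw (deg)"
    o=status.get_obs(); R=Ro.from_quat(o['ee_rot']); T=Ro.from_euler('z',yaw,degrees=True)*Ro.from_euler('x',180,degrees=True)
    print(np.round((R.inv()*T).as_rotvec(degrees=True),1),np.round(R.inv().apply(np.array([x,y,z])-o['position']),4),
      '| t %.1f'%o['clock'],'pos',np.round(o['position'],4),'f',np.round(o['ft_force'],1),'g %.2f %.0f'%(o['grip_width'],o['grasp_force']))
def yaw(): 
    v=Ro.from_quat(status.get_obs()['ee_rot']).as_matrix()[:2,0]; return np.degrees(np.arctan2(v[1],v[0]))
E
python3 - <<'E'
from h import *
_,ms=load('side0');_,mc=load('scene0')
print('mug',tri([(ms,715/3+195,165/3+140),(mc,262/3+180,92/3+135)]), 'wash',onz(mc,500,240,.1),onz(ms,263,322,.07))
goal(.45,-.385,.26,-2)
E
```

```text
mug [ 0.31532268 -0.41251578  0.04506153] wash [0.34774669 0.39093147 0.1       ] [0.33543285 0.40192836 0.07      ]
[-0.1  0.  15.6] [ 0.3471 -0.145  -0.0151] | t 0.1 pos [ 0.1465 -0.6073  0.2447] f [-0.2 -0.2  0.6] g 1.00 0
```

Emit:
{"method": "play_rows", "body": {
  "plan": [0, 0, 15.6, 0.347, -0.145, -0.015, 1, 0, 0, 15.6, 0.347, -0.145, -0.015, 1, 0, 0, 15.6, 0.347, -0.145, -0.015, 1, 0, 0, 15.6, 0.347, -0.145, -0.015, 1, 0, 0, 15.6, 0.347, -0.145, -0.015, 1, 0, 0, 15.6, 0.347, -0.145, -0.015, 1, 0, 0, 15.6, 0.347, -0.145, -0.015, 1, 0, 0, 15.6, 0.347, -0.145, -0.015, 1, 0, 0, 15.6, 0.347, -0.145, -0.015, 1, 0, 0, 15.6, 0.347, -0.145, -0.015, 1],
  "squeeze": 20
}}

```text
clock: 1.4
position: [0.4489, -0.3863, 0.2603]
ee_rot: [1.0, -0.019, -0.0, 0.0]
ft_force: [-0.0, -0.2, 0.2]
grip_width: 1.005
grasp_force: 0.0
```

```bash
python3 - <<'E'
from h import *
im,m=snap('wrist','w1'); goal(.4878,-.385,.1,-2)
print(np.array(m['R']),proj(m,[.488,-.385,.0855]))
E
```

```text
[ 0.   0.  -0.1] [ 0.0387 -0.0026  0.1603] | t 1.4 pos [ 0.4491 -0.3861  0.2603] f [-0.1 -0.7  0.3] g 1.00 0
[[-3.72409987e-02 -9.99306140e-01  5.87908353e-04]
 [-9.62029232e-01  3.60109807e-02  2.70560465e-01]
 [-2.70393905e-01  9.51035689e-03 -9.62702804e-01]] [311.53731822 134.35337289]
```

View pics/w1.png

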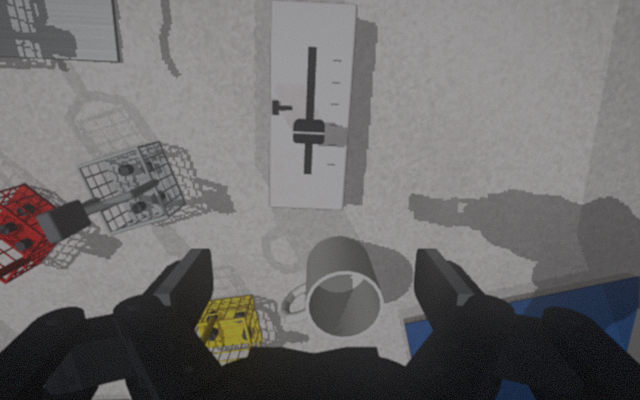

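The wrist view shows the slider line at (309,132), the pointer stem at row 107, and the track running from (312,47) to (307,173).

```bash
python3 - <<'E'
from h import *
np.set_printoptions(precision=4,suppress=True)
im,m=load('w1')
line=onz(m,309,132.5,.0855);ptr=onz(m,282,107.5,.048);a=onz(m,312,47,.045);b=onz(m,307.5,173,.045)
print(line,ptr,a,b); d=(a-b)/np.linalg.norm(a-b);print('yaw',np.degrees(np.arctan2(d[1],d[0])),'along: line',(line-b)@d,'ptr',(ptr-b)@d,'len',np.linalg.norm(a-b))
y=np.degrees(np.arctan2(d[1],d[0]))
goal(line[0],line[1],.072,y)
E
```

```text
[ 0.4897 -0.3828  0.0855] [ 0.5113 -0.3569  0.048 ] [ 0.5652 -0.3882  0.045 ] [ 0.4446 -0.379   0.045 ]
yaw -4.3994476906879045 along: line 0.04526402987169384 ptr 0.06483617644855813 len 0.12099894120027502
[0.  0.  2.3] [ 0.0405 -0.0049  0.1883] | t 1.4 pos [ 0.4491 -0.3861  0.2603] f [-0.1 -0.7  0.3] g 1.00 0
```

Emit:
{"method": "play_rows", "body": {
  "plan": [0, 0, 2.3, 0.0405, -0.005, 0.1, 0.8, 0, 0, 2.3, 0.0405, -0.005, 0.13, 0.8, 0, 0, 2.3, 0.0405, -0.005, 0.16, 0.8, 0, 0, 2.3, 0.0405, -0.005, 0.188, 0.8, 0, 0, 2.3, 0.0405, -0.005, 0.188, 0.8, 0, 0, 2.3, 0.0405, -0.005, 0.188, 0.2, 0, 0, 2.3, 0.0405, -0.005, 0.188, 0.2, 0, 0, 2.3, 0.0405, -0.005, 0.188, 0.2, 0, 0, 2.3, 0.0405, -0.005, 0.188, 0.2, 0, 0, 2.3, 0.033, -0.0053, 0.188, 0.2, 0, 0, 2.3, 0.025, -0.0056, 0.188, 0.2, 0, 0, 2.3, 0.017, -0.006, 0.188, 0.2, 0, 0, 2.3, 0.01, -0.0062, 0.188, 0.2, 0, 0, 2.3, 0.006, -0.0063, 0.188, 0.2, 0, 0, 2.3, 0.0035, -0.0064, 0.188, 0.2, 0, 0, 2.3, 0.0025, -0.0064, 0.188, 0.2],
  "squeeze": 20
}}

```text
clock: 3.45
position: [0.456, -0.3806, 0.0745]
ee_rot: [0.999, -0.038, 0.004, 0.002]
ft_force: [14.7, -8.2, -4.2]
grip_width: 0.323
grasp_force: 22.6
```

Emit:
{"method": "play_rows", "body": {
  "plan": [0, 0, 0, 0.002, 0, 0, 0.8, 0, 0, 0, 0.002, 0, 0, 0.8, 0, 0, 0, 0.002, 0, 0, 0.8, 0, 0, 0, 0, 0, -0.06, 0.8, 0, 0, 0, 0, 0, -0.12, 0.8, 0, 0, 0, -0.02, 0, -0.17, 0.8, 0, 0, 0, -0.02, 0, -0.21, 0.8, 0, 0, 0, -0.02, 0, -0.21, 0.8, 0, 0, 0, -0.02, 0, -0.21, 0.8]
}}

```text
clock: 4.58
position: [0.4325, -0.3771, 0.2816]
ee_rot: [0.999, -0.038, -0.0, -0.0]
ft_force: [0.0, 0.2, -0.4]
grip_width: 0.802
grasp_force: 0.0
```

```bash
python3 - <<'E'
from h import *
np.set_printoptions(precision=4,suppress=True)
im,m=snap('wrist','w2')
u,v=proj(m,[.4557,-.38,.0855]);u,v=int(u),int(v);print(u,v)
c=im[v-40:v+40,u-40:u+40].mean(2);k=(c<70);ys,xs=np.nonzero(k);print(xs.min()+u-40,xs.max()+u-40,ys.min()+v-40,ys.max()+v-40)
# white line: bright row within the black block
for r in range(v-25,v+25,2):print(r,im[r,u-6:u+7].mean().round())
goal(.5,-.022,.3,-4.5)
E
```

```text
315 148
302 329 108 158
123 102.0
125 101.0
127 100.0
129 99.0
131 99.0
133 101.0
135 81.0
137 56.0
139 59.0
141 61.0
143 60.0
145 60.0
147 59.0
149 132.0
151 86.0
153 58.0
155 60.0
157 57.0
159 112.0
161 160.0
163 160.0
165 159.0
167 159.0
169 160.0
171 160.0
[-0.1  0.1  0.2] [ 0.0407 -0.3591 -0.0187] | t 4.6 pos [ 0.4323 -0.377   0.281 ] f [-0.5 -0.4 -0.4] g 0.80 0
```

Emit:
{"method": "play_rows", "body": {
  "plan": [0, 0, 0, 0.04, -0.389, -0.03, 1, 0, 0, 0, 0.04, -0.389, -0.03, 1, 0, 0, 0, 0.04, -0.389, -0.03, 1, 0, 0, 0, 0.04, -0.389, -0.03, 1, 0, 0, 0, 0.04, -0.389, -0.03, 1, 0, 0, 0, 0.04, -0.389, -0.03, 1, 0, 0, 0, 0.04, -0.389, -0.03, 1, 0, 0, 0, 0.04, -0.389, -0.03, 1, 0, 0, 0, 0.04, -0.389, -0.03, 1, 0, 0, 0, 0.04, -0.389, -0.03, 1]
}}

```text
clock: 5.88
position: [0.5018, 0.006, 0.3119]
ee_rot: [0.999, -0.039, -0.0, 0.0]
ft_force: [0.7, -0.3, 0.1]
grip_width: 0.996
grasp_force: 0.0
```

```bash
python3 - <<'E'
from h import *
im,m=snap('wrist','w3')
for X in ([.621,-.022,.190],[.631,.098,.190],[.612,-.142,.145],[.64,.217,.145]): print(proj(m,X))
m2=load('w2')[1]; print('line at',onz(m2,315,149.5,.0855))
goal(.52,.01,.32,-4.5)
E
```

```text
[342.95933225  18.57565086]
[163.37906563  17.42883112]
[488.76969874  31.11922839]
[37.84581828 30.89130491]
line at [ 0.45483115 -0.37911654  0.0855    ]
[0. 0. 0.] [ 0.0178 -0.0052 -0.008 ] | t 5.9 pos [0.5019 0.0062 0.312 ] f [-0.5  0.6 -0. ] g 1.00 0
```

View pics/w3.png

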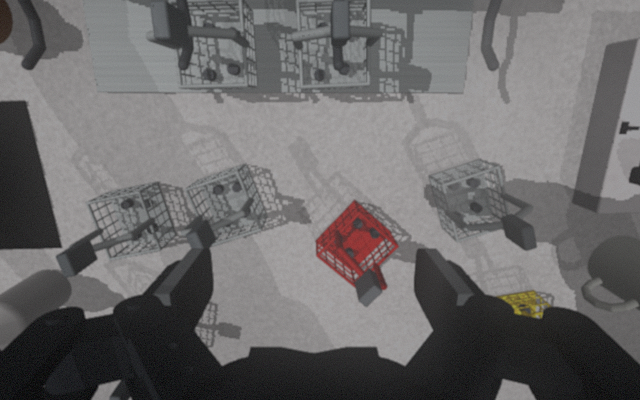

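All five baskets are visible: hung grip tops at about (342,18) and (165,17), wet grips at (75,258), (203,232) and (520,232). The slider is closed. Next is the right dry basket.

```bash
python3 - <<'E'
from h import *
np.set_printoptions(precision=4,suppress=True)
im,m=load('w3')
for n,u,v,z in [('C',75,258,.148),('B',203,232,.148),('A',520,232,.148),('mat',28,101,.003),('mat',60,247,.003),('dr',342,14,.19),('dl',165,14,.19),('hook1tip',491,65,.16),('hook4tip',30,65,.16)]: print(n,onz(m,u,v,z))
goal(.62,-.022,.30,-4.5);goal(.62,-.022,.175,-4.5)
E
```

```text
C [0.4438 0.2382 0.148 ]
B [0.4605 0.1129 0.148 ]
A [ 0.4377 -0.1801  0.148 ]
mat [0.5961 0.356  0.003 ]
mat [0.3993 0.3715 0.003 ]
dr [ 0.6238 -0.0215  0.19  ]
dl [0.633  0.0965 0.19  ]
hook1tip [ 0.5855 -0.1379  0.16  ]
hook4tip [0.6132 0.2194 0.16  ]
[0. 0. 0.] [0.12   0.0189 0.0119] | t 5.9 pos [0.5019 0.0062 0.312 ] f [-0.5  0.6 -0. ] g 1.00 0
[0. 0. 0.] [0.12   0.0189 0.1369] | t 5.9 pos [0.5019 0.0062 0.312 ] f [-0.5  0.6 -0. ] g 1.00 0
```

Emit:
{"method": "play_rows", "body": {
  "plan": [0, 0, 0, 0.06, 0.01, 0.005, 1, 0, 0, 0, 0.12, 0.019, 0.01, 1, 0, 0, 0, 0.121, 0.019, 0.01, 1, 0, 0, 0, 0.121, 0.019, 0.01, 1, 0, 0, 0, 0.121, 0.019, 0.05, 1, 0, 0, 0, 0.121, 0.019, 0.09, 1, 0, 0, 0, 0.121, 0.019, 0.12, 1, 0, 0, 0, 0.121, 0.019, 0.137, 1, 0, 0, 0, 0.121, 0.019, 0.137, 1, 0, 0, 0, 0.121, 0.019, 0.137, 0, 0, 0, 0, 0.121, 0.019, 0.137, 0, 0, 0, 0, 0.121, 0.019, 0.137, 0, 0, 0, 0, 0.121, 0.019, 0.137, 0, 0, 0, 0, 0.121, 0.019, 0.137, 0, 0, 0, 0, 0.121, 0.019, 0.137, 0, 0, 0, 0, 0.121, 0.019, 0.137, 0, 0, 0, 0, 0.121, 0.019, 0.137, 0],
  "squeeze": 40
}}

```text
clock: 8.05
position: [0.6214, -0.022, 0.1755]
ee_rot: [0.999, -0.038, 0.0, 0.001]
ft_force: [0.0, -5.6, 3.0]
grip_width: 0.132
grasp_force: 40.0
```

Emit:
{"method": "play_rows", "body": {
  "plan": [0, 0, 0, 0, 0, -0.02, 0, 0, 0, 0, 0, 0, -0.04, 0, 0, 0, 0, 0, 0, -0.07, 0, 0, 0, 0, 0, 0, -0.11, 0, 0, 0, 0, 0, 0, -0.14, 0, 0, 0, 0, -0.01, 0, -0.15, 0, 0, 0, 0, -0.01, 0, -0.15, 0, 0, 0, 0, -0.01, 0, -0.15, 0]
}}

```text
clock: 9.05
position: [0.6108, -0.0199, 0.3245]
ee_rot: [0.999, -0.038, -0.001, 0.0]
ft_force: [0.3, 0.0, -0.8]
grip_width: 0.002
grasp_force: 0.0
```

```bash
python3 - <<'E'
from h import *
snap('wrist','w4'); goal(.5516,.426,.325,-4.2)
E
```

```text
[ 0.   0.1 -0.1] [-0.0928 -0.4402 -0.0007] | t 9.1 pos [ 0.6108 -0.02    0.3243] f [ 0.5  0.2 -0.6] g -0.00 0
```

```bash
python3 - <<'E'
from h import *
im,m=snap('side','s4'); 
a=im[140:260,190:350][:,:,::-1];b,_=load('w4')
cv2.imwrite('pics/s4c.png',np.hstack([cv2.resize(a,(400,300),interpolation=cv2.INTER_CUBIC),cv2.resize(b[:,:,::-1],(400,300))]))
E
```

```text
(no output)
```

View pics/s4c.png

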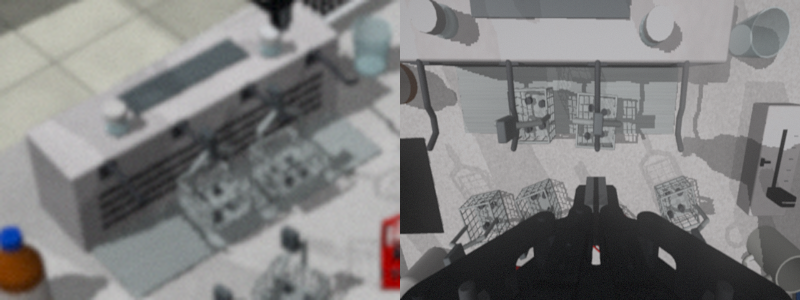

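```bash
python3 - <<'E'
from h import *
im,m=load('w4')
cv2.imwrite('pics/w4c.png',cv2.resize(im[70:215,140:400][:,:,::-1],None,fx=3,fy=3,interpolation=cv2.INTER_CUBIC))
for X in ([.621,-.022,.190],[.621,-.022,.154],[.631,.098,.190],[.631,.098,.154]): print((proj(m,X)-[140,70])*3)
E
```

```text
[529.4901889  316.98102431]
[528.27596895 290.91600803]
[ 74.77025512 313.47481335]
[125.43276309 287.78019007]
```

View pics/w4c.png

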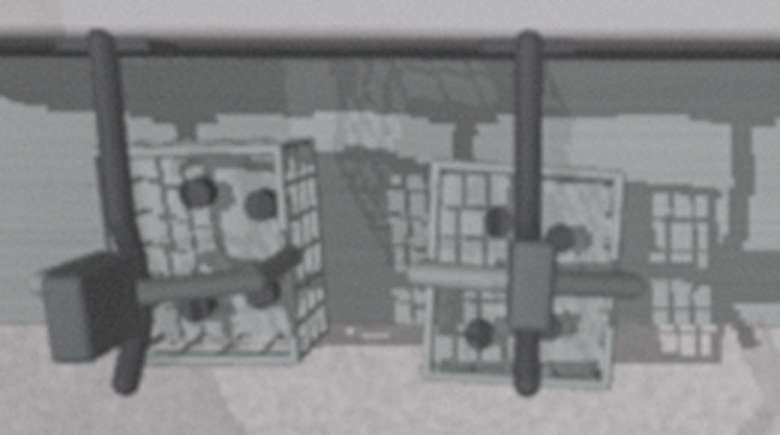

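The basket slipped out and still hangs, with its grip now at about x=0.628. I'll regrasp deeper and harder, and lift slowly.

```bash
python3 - <<'E'
from h import *
im,m=load('w4');print(onz(m,532/3+140,286/3+70,.19))
goal(.627,-.022,.171,-4.5)
E
```

```text
[ 0.62925803 -0.02326099  0.19      ]
[0.  0.1 0.2] [0.0164 0.0007 0.1533] | t 9.2 pos [ 0.6109 -0.02    0.3243] f [ 0.7 -0.2 -0.3] g 0.00 0
```

Emit:
{"method": "play_rows", "body": {
  "plan": [0, 0, 0, 0.017, 0.0015, 0, 1, 0, 0, 0, 0.017, 0.0015, 0, 1, 0, 0, 0, 0.017, 0.0015, 0, 1, 0, 0, 0, 0.017, 0.0015, 0.05, 1, 0, 0, 0, 0.017, 0.0015, 0.1, 1, 0, 0, 0, 0.017, 0.0015, 0.135, 1, 0, 0, 0, 0.017, 0.0015, 0.153, 1, 0, 0, 0, 0.017, 0.0015, 0.153, 1, 0, 0, 0, 0.017, 0.0015, 0.153, 0, 0, 0, 0, 0.017, 0.0015, 0.153, 0, 0, 0, 0, 0.017, 0.0015, 0.153, 0, 0, 0, 0, 0.017, 0.0015, 0.153, 0, 0, 0, 0, 0.017, 0.0015, 0.153, 0, 0, 0, 0, 0.017, 0.0015, 0.153, 0, 0, 0, 0, 0.017, 0.0015, 0.153, 0, 0, 0, 0, 0.017, 0.0015, 0.148, 0, 0, 0, 0, 0.017, 0.0015, 0.143, 0, 0, 0, 0, 0.017, 0.0015, 0.143, 0],
  "squeeze": 100
}}

```text
clock: 11.4
position: [0.6281, -0.0224, 0.1826]
ee_rot: [0.999, -0.038, 0.0, -0.0]
ft_force: [0.8, 0.4, -1.9]
grip_width: 0.122
grasp_force: 97.3
```

Emit:
{"method": "play_rows", "body": {
  "plan": [0, 0, 0, 0, 0, -0.01, 0, 0, 0, 0, 0, 0, -0.02, 0, 0, 0, 0, 0, 0, -0.03, 0, 0, 0, 0, 0, 0, -0.045, 0, 0, 0, 0, 0, 0, -0.06, 0, 0, 0, 0, 0, 0, -0.08, 0, 0, 0, 0, 0, 0, -0.1, 0, 0, 0, 0, 0, 0, -0.12, 0, 0, 0, 0, 0, 0, -0.14, 0, 0, 0, 0, 0, 0, -0.14, 0, 0, 0, 0, 0, 0, -0.14, 0]
}}

```text
clock: 12.78
position: [0.628, -0.0226, 0.3223]
ee_rot: [0.999, -0.038, 0.0, 0.0]
ft_force: [-0.9, -0.2, -0.5]
grip_width: -0.002
grasp_force: 0.0
```

```bash
python3 - <<'E'
from h import *
goal(.5516,.426,.325,-4.2)
E
```

```text
[ 0.  -0.  -0.1] [-0.11   -0.4416 -0.0028] | t 12.8 pos [ 0.628  -0.0226  0.3223] f [-0.9 -0.2 -0.5] g -0.00 0
```

Emit:
{"method": "play_rows", "body": {
  "plan": [0, 0, 0, 0, 0, 0.04, 1, 0, 0, 0, 0, 0, 0.08, 1, 0, 0, 0, 0, 0, 0.11, 1, 0, 0, 0, 0, 0, 0.14, 1, 0, 0, 0, 0, 0, 0.151, 1, 0, 0, 0, 0, 0, 0.151, 1, 0, 0, 0, 0, 0, 0.151, 1, 0, 0, 0, 0, 0, 0.151, 0, 0, 0, 0, 0, 0, 0.151, 0, 0, 0, 0, 0, 0, 0.151, 0, 0, 0, 0, 0, 0, 0.151, 0, 0, 0, 0, 0, 0, 0.151, 0, 0, 0, 0, 0, 0, 0.151, 0],
  "squeeze": 60
}}

```text
clock: 14.4
position: [0.6281, -0.023, 0.1713]
ee_rot: [0.999, -0.038, 0.0, 0.0]
ft_force: [-0.5, -0.9, 0.8]
grip_width: 0.134
grasp_force: 60.1
```

```bash
python3 - <<'E'
from h import *
im,m=snap('wrist','w5'); ims,ms=snap('scene','c5'); im2,_=snap('side','s5')
u,v=proj(ms,[.628,-.022,.16]);u,v=int(u),int(v)
cv2.imwrite('pics/w5c.png',np.hstack([cv2.resize(im[120:320,200:440],(480,400))[:,:,::-1],cv2.resize(ims[v-40:v+40,u-32:u+32],(320,400),interpolation=cv2.INTER_CUBIC)[:,:,::-1]]))
goal(.627,-.022,.171,-4.5)
E
```

```text
[ 0.  -0.   0.2] [-0.0012 -0.0009  0.0003] | t 14.6 pos [ 0.6281 -0.0229  0.1713] f [-0.6 -2.6 -0.1] g 0.13 60
```

View pics/w5c.png

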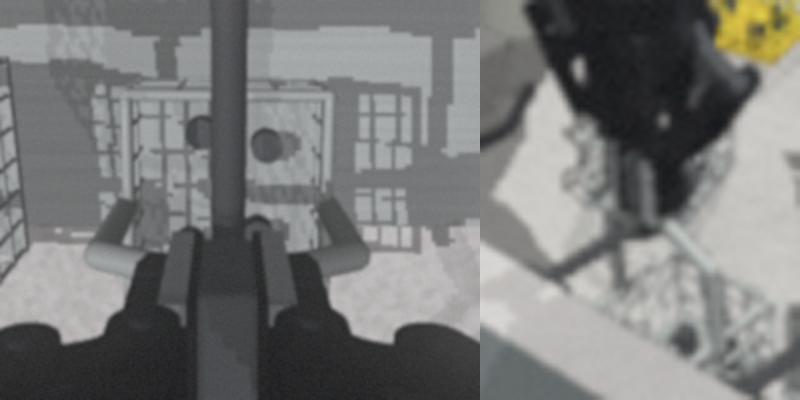

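Pads sit properly on both faces of the grip. I'll lift in small steps and watch the force.

Emit:
{"method": "play_rows", "body": {
  "plan": [0, 0, 0, 0, 0, -0.002, 0, 0, 0, 0, 0, 0, -0.004, 0, 0, 0, 0, 0, 0, -0.004, 0, 0, 0, 0, 0, 0, -0.004, 0]
}}

```text
clock: 15.05
position: [0.628, -0.0225, 0.1752]
ee_rot: [0.999, -0.038, -0.0, -0.0]
ft_force: [-0.2, 0.1, -2.0]
grip_width: 0.132
grasp_force: 59.7
```

Emit:
{"method": "play_rows", "body": {
  "plan": [0, 0, 0, 0, 0, -0.002, 0, 0, 0, 0, 0, 0, -0.004, 0, 0, 0, 0, 0, 0, -0.006, 0, 0, 0, 0, 0, 0, -0.006, 0, 0, 0, 0, 0, 0, -0.006, 0]
}}

```text
clock: 15.68
position: [0.6281, -0.0227, 0.1813]
ee_rot: [0.999, -0.038, -0.0, 0.0]
ft_force: [-0.5, -1.2, -1.4]
grip_width: 0.128
grasp_force: 59.7
```

```bash
python3 - <<'E'
from h import *
im,m=snap('wrist','w6'); im2,ms=snap('side','s6'); a,_=load('s5'); b,_=load('w5')
u,v=proj(ms,[.628,-.022,.12]).astype(int)
cv2.imwrite('pics/w6c.png',np.vstack([np.hstack([cv2.resize(x[120:320,200:440],(360,300)),cv2.resize(y[v-30:v+30,u-36:u+36],(360,300),interpolation=cv2.INTER_CUBIC)])[:,:,::-1] for x,y in ((b,a),(im,im2))]))
E
```

```text
(no output)
```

View pics/w6c.png

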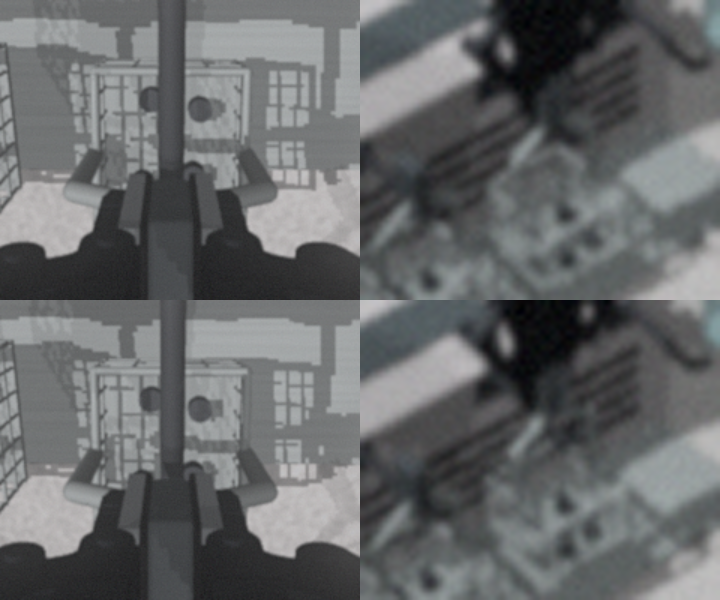

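```bash
cat >> h.py <<'E'
def track(f,g,boxes):
    a,_=load(f);b,_=load(g)
    for u,v,w,h in boxes:
        t=a[v:v+h,u:u+w]; r=cv2.matchTemplate(b[v-25:v+h+25,u-25:u+w+25],t,cv2.TM_CCOEFF_NORMED); _,s,_,p=cv2.minMaxLoc(r); print((u,v),'moved',p[0]-25,p[1]-25,'score %.2f'%s)
E
python3 - <<'E'
from h import *
track('w5','w6',[(240,215,35,40),(355,215,35,40),(255,155,60,40)])
E
```

```text
(240, 215) moved 0 0 score 0.90
(355, 215) moved 0 0 score 0.86
(255, 155) moved 0 0 score 0.87
```

Emit:
{"method": "play_rows", "body": {
  "plan": [0, 0, 0, 0, 0, -0.003, 0, 0, 0, 0, 0, 0, -0.006, 0, 0, 0, 0, 0, 0, -0.01, 0, 0, 0, 0, 0, 0, -0.01, 0, 0, 0, 0, 0, 0, -0.01, 0]
}}

```text
clock: 16.4
position: [0.6281, -0.0226, 0.1913]
ee_rot: [0.999, -0.038, 0.0, 0.0]
ft_force: [-0.3, 1.1, -2.2]
grip_width: 0.132
grasp_force: 59.7
```

```bash
python3 - <<'E'
from h import *
snap('wrist','w7')
track('w6','w7',[(240,215,35,40),(355,215,35,40),(255,155,60,40)])
E
```

```text
(240, 215) moved 0 0 score 0.87
(355, 215) moved 0 0 score 0.89
(255, 155) moved 0 0 score 0.90
```

It's carried cleanly. The earlier slips came from lifting straight up: the basket rim catches the hook from below. It has to go up about 30 mm, then out towards the robot, then up.

Emit:
{"method": "play_rows", "body": {
  "plan": [0, 0, 0, 0, 0, -0.006, 0, 0, 0, 0, 0, 0, -0.012, 0, 0, 0, 0, 0, 0, -0.012, 0, 0, 0, 0, -0.01, 0, -0.012, 0, 0, 0, 0, -0.03, 0, -0.012, 0, 0, 0, 0, -0.055, 0, -0.012, 0, 0, 0, 0, -0.085, 0, -0.012, 0, 0, 0, 0, -0.11, 0, -0.012, 0, 0, 0, 0, -0.11, 0, -0.012, 0, 0, 0, 0, -0.11, 0, -0.012, 0, 0, 0, 0, -0.11, 0, -0.05, 0, 0, 0, 0, -0.11, 0, -0.09, 0, 0, 0, 0, -0.11, 0, -0.13, 0, 0, 0, 0, -0.11, 0, -0.13, 0, 0, 0, 0, -0.11, 0, -0.13, 0]
}}

```text
clock: 18.32
position: [0.5185, -0.0144, 0.3203]
ee_rot: [0.999, -0.038, -0.001, -0.0]
ft_force: [0.1, -0.0, -2.4]
grip_width: 0.131
grasp_force: 59.7
```

```bash
python3 - <<'E'
from h import *
snap('wrist','w8')
track('w7','w8',[(240,215,35,40),(355,215,35,40)])
goal(.5516,.426,.325,-4.2)
E
```

```text
(240, 215) moved 0 0 score 0.88
(355, 215) moved 0 0 score 0.74
[-0.   0.1 -0.1] [ 1.000e-04 -4.417e-01 -5.100e-03] | t 18.4 pos [ 0.5181 -0.0144  0.3199] f [-0.5  0.3 -2.7] g 0.13 60
```

Emit:
{"method": "play_rows", "body": {
  "plan": [0, 0, 0, 0, -0.05, 0, 0, 0, 0, 0, 0, -0.1, 0, 0, 0, 0, 0, 0, -0.15, 0, 0, 0, 0, 0, 0, -0.2, 0, 0, 0, 0, 0, 0, -0.25, 0, 0, 0, 0, 0, 0, -0.3, 0, 0, 0, 0, 0, 0, -0.35, 0, 0, 0, 0, 0, 0, -0.4, 0, 0, 0, 0, 0, 0, -0.43, 0, 0, 0, 0, 0, 0, -0.442, 0, 0, 0, 0, 0, 0, -0.442, 0, 0, 0, 0, 0, 0, -0.442, 0, 0, 0, 0, 0, 0, -0.442, 0]
}}

```text
invalid input
```

```bash
python3 - <<'E'
from h import *
np.set_printoptions(precision=4,suppress=True)
im,m=snap('wrist','w9'); g=im.max(2)<50; g=g.astype(np.uint8)
n,l,st,c=cv2.connectedComponentsWithStats(g)
for i in range(1,n):
    if st[i,4]>500: print(st[i])
for X in ([.5961,.356,.003],[.6055,.4857,.003],[.402,.3715,.003],[.411,.501,.003]): print(proj(m,X))
cv2.imwrite('pics/w9c.png',cv2.resize(im,(560,350))[:,:,::-1])
goal(.5516,.426,.138,-4.2)
E
```

```text
[   0  147   54  109 2752]
[    0   238   636   162 46105]
[ 21.433  114.4189]
[-79.9718 114.713 ]
[ 52.5758 253.4729]
[-37.5644 253.9559]
[-0.   0.1 -0.1] [ 0.0006 -0.4417  0.1819] | t 18.4 pos [ 0.5181 -0.0144  0.3198] f [ 0.1  0.5 -1.9] g 0.13 60
```

View pics/w9c.png

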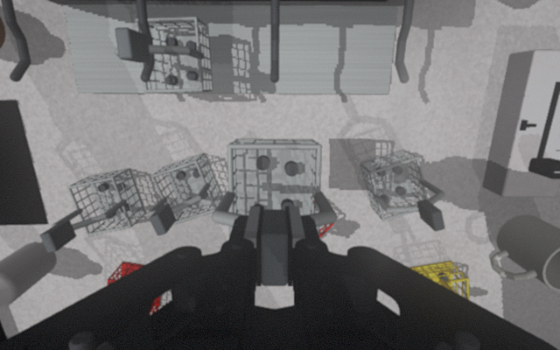

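The basket is held straight and the mat's corners match my estimate; the move call had a malformed row, so I'm redoing it.

Emit:
{"method": "play_rows", "body": {
  "plan": [0, 0, 0, 0, -0.05, 0, 0, 0, 0, 0, 0, -0.1, 0, 0, 0, 0, 0, 0, -0.15, 0, 0, 0, 0, 0, 0, -0.2, 0, 0, 0, 0, 0, 0, -0.25, 0, 0, 0, 0, 0, 0, -0.3, 0, 0, 0, 0, 0, 0, -0.35, 0, 0, 0, 0, 0, 0, -0.4, 0, 0, 0, 0, 0, 0, -0.43, 0, 0, 0, 0, 0, 0, -0.442, 0, 0, 0, 0, 0, 0, -0.442, 0, 0, 0, 0, 0, 0, -0.442, 0, 0]
}}

```text
clock: 19.92
position: [0.5525, 0.4249, 0.3212]
ee_rot: [0.999, -0.039, 0.0, 0.0]
ft_force: [0.2, -0.4, -1.8]
grip_width: 0.128
grasp_force: 59.6
```

```bash
python3 - <<'E'
from h import *
np.set_printoptions(precision=4,suppress=True)
im,m=snap('wrist','w10'); g=(im.max(2)<48).astype(np.uint8); g[215:]=0
n,l,st,c=cv2.connectedComponentsWithStats(g)
for i in range(1,n):
    if st[i,4]>300:
        k,_=cv2.findContours((l==i).astype(np.uint8),cv2.RETR_EXTERNAL,cv2.CHAIN_APPROX_NONE); print(st[i]); h=cv2.convexHull(k[0]); print([ (p,onz(m,*p,.003)[:2]) for p in cv2.approxPolyDP(h,5,True)[:,0].tolist()])
for X in ([.5961,.356,.003],[.6055,.4857,.003],[.402,.3715,.003],[.411,.501,.003]): print(proj(m,X))
cv2.imwrite('pics/w10c.png',cv2.resize(im,(560,350))[:,:,::-1])
goal(.5516,.426,.138,-4.2)
E
```

```text
[364.7815 115.9082]
[263.7954 116.378 ]
[358.8511 254.3547]
[268.8884 255.0164]
[ 0.  -0.  -0.2] [-0.0012 -0.0012  0.1834] | t 20.0 pos [0.5526 0.4248 0.3214] f [ 0.  -0.1 -2. ] g 0.13 60
```

View pics/w10c.png

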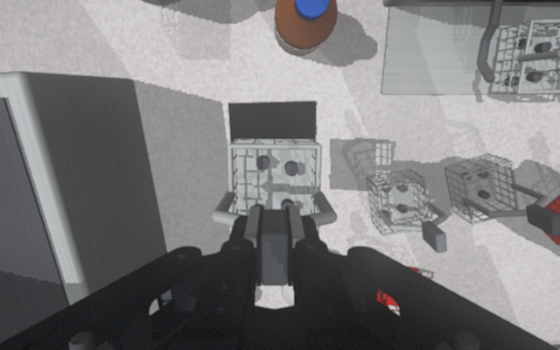

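The mat's far edge is at the predicted pixels ((262,118)–(361,115)), and the solvent bottle is clear ahead. I'll lower and release.

Emit:
{"method": "play_rows", "body": {
  "plan": [0, 0, 0, -0.001, -0.001, 0.04, 0, 0, 0, 0, -0.001, -0.001, 0.08, 0, 0, 0, 0, -0.001, -0.001, 0.12, 0, 0, 0, 0, -0.001, -0.001, 0.15, 0, 0, 0, 0, -0.001, -0.001, 0.17, 0, 0, 0, 0, -0.001, -0.001, 0.18, 0, 0, 0, 0, -0.001, -0.001, 0.184, 0, 0, 0, 0, -0.001, -0.001, 0.184, 0, 0, 0, 0, -0.001, -0.001, 0.184, 0.6, 0, 0, 0, -0.001, -0.001, 0.184, 0.6, 0, 0, 0, -0.001, -0.001, 0.184, 0.6, 0, 0, 0, -0.001, -0.001, 0.184, 0.6, 0, 0, 0, -0.001, -0.001, 0.14, 0.6, 0, 0, 0, -0.001, -0.001, 0.1, 0.6, 0, 0, 0, -0.001, -0.001, 0.05, 0.6, 0, 0, 0, -0.001, -0.001, 0, 0.6, 0, 0, 0, -0.001, -0.001, 0, 0.6]
}}

```text
clock: 22.1
position: [0.5514, 0.4287, 0.3263]
ee_rot: [0.999, -0.038, 0.003, -0.003]
ft_force: [0.0, 0.5, -0.7]
grip_width: 0.598
grasp_force: 0.0
```

```bash
python3 - <<'E'
from h import *
snap('wrist','w11'); goal(.56,.102,.322,-4.5); goal(.631,.098,.171,-4.5)
E
```

```text
[-0.1 -0.1  0.2] [0.0335 0.3246 0.0005] | t 22.1 pos [0.5511 0.4282 0.3232] f [-0.5  0.1 -1.1] g 0.60 0
[-0.1 -0.1  0.2] [0.1042 0.3236 0.1517] | t 22.1 pos [0.5511 0.4282 0.3232] f [-0.5  0.1 -1.1] g 0.60 0
```

Emit:
{"method": "play_rows", "body": {
  "plan": [0, 0, 0, 0.02, 0.06, 0, 1, 0, 0, 0, 0.04, 0.12, 0, 1, 0, 0, 0, 0.06, 0.18, 0, 1, 0, 0, 0, 0.08, 0.24, 0, 1, 0, 0, 0, 0.1, 0.3, 0, 1, 0, 0, 0, 0.105, 0.3236, 0, 1, 0, 0, 0, 0.105, 0.3236, 0, 1, 0, 0, 0, 0.105, 0.3236, 0.05, 1, 0, 0, 0, 0.105, 0.3236, 0.1, 1, 0, 0, 0, 0.105, 0.3236, 0.135, 1, 0, 0, 0, 0.105, 0.3236, 0.151, 1, 0, 0, 0, 0.105, 0.3236, 0.151, 1, 0, 0, 0, 0.105, 0.3236, 0.151, 0, 0, 0, 0, 0.105, 0.3236, 0.151, 0, 0, 0, 0, 0.105, 0.3236, 0.151, 0, 0, 0, 0, 0.105, 0.3236, 0.151, 0, 0, 0, 0, 0.105, 0.3236, 0.151, 0, 0, 0, 0, 0.105, 0.3236, 0.151, 0]
}}

```text
clock: 24.4
position: [0.6313, 0.0971, 0.1707]
ee_rot: [0.999, -0.038, 0.0, -0.0]
ft_force: [0.2, 0.5, 4.2]
grip_width: 0.13
grasp_force: 59.6
```

```bash
python3 - <<'E'
from h import *
snap('wrist','w12'); goal(.631,.098,.171,-4.5)
track('w5','w12',[(240,215,35,40),(355,215,35,40),(255,155,60,40)])
E
```

```text
[-0.  -0.   0.2] [-0.0004 -0.0008 -0.0003] | t 24.4 pos [0.6313 0.0971 0.1707] f [-0.6  0.9  4.2] g 0.13 60
(240, 215) moved -1 -9 score 0.71
(355, 215) moved 1 -9 score 0.84
(255, 155) moved 0 -16 score 0.80
```

Emit:
{"method": "play_rows", "body": {
  "plan": [0, 0, 0, 0, 0, -0.005, 0, 0, 0, 0, 0, 0, -0.012, 0, 0, 0, 0, 0, 0, -0.022, 0, 0, 0, 0, 0, 0, -0.033, 0, 0, 0, 0, 0, 0, -0.033, 0, 0, 0, 0, -0.01, 0, -0.033, 0, 0, 0, 0, -0.03, 0, -0.033, 0, 0, 0, 0, -0.055, 0, -0.033, 0, 0, 0, 0, -0.08, 0, -0.033, 0, 0, 0, 0, -0.1, 0, -0.033, 0, 0, 0, 0, -0.1, 0, -0.033, 0, 0, 0, 0, -0.1, 0, -0.033, 0, 0, 0, 0, -0.1, 0, -0.07, 0, 0, 0, 0, -0.1, 0, -0.11, 0, 0, 0, 0, -0.1, 0, -0.15, 0, 0, 0, 0, -0.1, 0, -0.15, 0, 0, 0, 0, -0.1, 0, -0.15, 0]
}}

```text
clock: 26.58
position: [0.5314, 0.1042, 0.3192]
ee_rot: [0.999, -0.038, -0.001, 0.0]
ft_force: [-0.2, -0.2, -4.4]
grip_width: 0.129
grasp_force: 59.1
```

```bash
python3 - <<'E'
from h import *
snap('wrist','w13'); goal(.4558,.433,.322,-4.2)
track('w8','w13',[(240,215,35,40),(355,215,35,40),(255,155,60,40)])
E
```

```text
[ 0.   0.1 -0.1] [-0.1    -0.3222 -0.0032] | t 26.6 pos [0.5311 0.1041 0.3188] f [-0.2 -0.6 -3.6] g 0.13 59
(240, 215) moved 0 -11 score 0.58
(355, 215) moved 2 -9 score 0.85
(255, 155) moved 0 -16 score 0.79
```

Emit:
{"method": "play_rows", "body": {
  "plan": [0, 0, 0, -0.02, -0.05, 0, 0, 0, 0, 0, -0.04, -0.1, 0, 0, 0, 0, 0, -0.06, -0.16, 0, 0, 0, 0, 0, -0.08, -0.22, 0, 0, 0, 0, 0, -0.1, -0.28, 0, 0, 0, 0, 0, -0.103, -0.31, 0, 0, 0, 0, 0, -0.103, -0.322, 0, 0, 0, 0, 0, -0.103, -0.322, 0, 0, 0, 0, 0, -0.103, -0.322, 0.03, 0, 0, 0, 0, -0.103, -0.322, 0.08, 0, 0, 0, 0, -0.103, -0.322, 0.12, 0, 0, 0, 0, -0.103, -0.322, 0.15, 0, 0, 0, 0, -0.103, -0.322, 0.168, 0, 0, 0, 0, -0.103, -0.322, 0.174, 0, 0, 0, 0, -0.103, -0.322, 0.179, 0, 0, 0, 0, -0.103, -0.322, 0.179, 0]
}}

```text
clock: 28.62
position: [0.4533, 0.4335, 0.1419]
ee_rot: [0.999, -0.038, 0.0, -0.0]
ft_force: [-0.0, -0.2, -3.4]
grip_width: 0.132
grasp_force: 59.3
```

Emit:
{"method": "play_rows", "body": {
  "plan": [0, 0, 0, 0, 0, 0.001, 0, 0, 0, 0, 0, 0, 0.001, 0.5, 0, 0, 0, 0, 0, 0.001, 0.5, 0, 0, 0, 0, 0, 0.001, 0.5, 0, 0, 0, 0, 0, 0.001, 0.5, 0, 0, 0, 0, 0, -0.05, 0.5, 0, 0, 0, 0, 0, -0.1, 0.5, 0, 0, 0, 0, 0, -0.14, 0.5, 0, 0, 0, 0, 0, -0.18, 0.5, 0, 0, 0, 0, 0, -0.18, 0.5, 0, 0, 0, 0, 0, -0.18, 0.5]
}}

```text
clock: 30.0
position: [0.4529, 0.4332, 0.3206]
ee_rot: [0.999, -0.038, -0.0, 0.0]
ft_force: [-0.5, -0.4, -0.3]
grip_width: 0.494
grasp_force: 0.0
```

```bash
python3 - <<'E'
from h import *
snap('wrist','w14'); im,ms=snap('side','s14'); ic,mc=snap('scene','c14')
u,v=proj(ms,[.5,.43,.08]).astype(int);p,q=proj(mc,[.5,.43,.08]).astype(int);print(u,v,p,q)
c=lambda a,u,v:cv2.resize(a[v-50:v+50,u-50:u+50],(400,400),interpolation=cv2.INTER_CUBIC)
cv2.imwrite('pics/m14.png',np.hstack([c(im,u,v),c(ic,p,q)])[:,:,::-1])
goal(.44,.08,.3,-4.5)
E
```

```text
220 292 497 290
[0.1 0.1 0.2] [0.0139 0.3528 0.0205] | t 30.1 pos [0.4528 0.4329 0.3199] f [-0.4  0.2  0.6] g 0.50 0
```

View pics/m14.png

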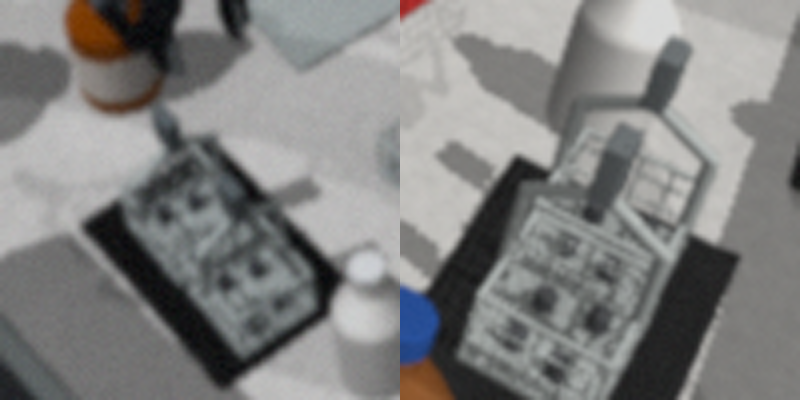

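Both dry baskets stand upright on the mat. Now the yaw of each wet basket, from the handle shoulders (95 mm up) in the scene picture.

```bash
python3 - <<'E'
from h import *
np.set_printoptions(precision=4,suppress=True)
_,mc=load('scene0'); C=lambda u,v,z:onz(mc,u/3+180-.33,v/3+135-.33,z)
for n,a,b in [('A',(313,147),(371,158)),('B',(562,255),(638,270)),('C',(700,300),(790,316))]:
    P,Q=C(*a,.095),C(*b,.095); d=P-Q; d=d*np.sign(-d[1]) if 0 else d; print(n,P,Q,'mid',(P+Q)/2,'len',np.linalg.norm(d),'axis angle',np.degrees(np.arctan2(d[1],d[0])))
# rim quads in wrist picture w8 via edges: dominant line directions at z=.05 near each basket
im,m=load('w8'); g=cv2.cvtColor(im,cv2.COLOR_RGB2GRAY)
for n,x,y in [('A',.434,-.184),('B',.452,.115),('C',.44,.242)]:
    u,v=proj(m,[x,y,.03]); e=cv2.createLineSegmentDetector().detect(g)[0][:,0]
    h=np.zeros(90)
    for s in e:
        c=(s[:2]+s[2:])/2
        if np.hypot(c[0]-u,c[1]-v)<55:
            p,q=onz(m,*s[:2],.03),onz(m,*s[2:],.03);L=np.linalg.norm(p-q)
            if L>.02: h[int(np.degrees(np.arctan2(*(q-p)[1::-1])))%90]+=L
    hh=np.array([h[(np.arange(i-3,i+4))%90].sum() for i in range(90)]); i=hh.argmax(); print(n,'angle mod 90 ~',i,hh[i].round(2),'u,v',u,v, np.argsort(-hh)[:12])
goal(.4,.09,.3,-4.5)
E
```

```text
A [ 0.4446 -0.2127  0.095 ] [ 0.4268 -0.1512  0.095 ] mid [ 0.4357 -0.182   0.095 ] len 0.06398717698891924 axis angle -73.80975593234962
B [0.4583 0.088  0.095 ] [0.4389 0.1516 0.095 ] mid [0.4486 0.1198 0.095 ] len 0.06652279848481132 axis angle -72.96645561087895
C [0.4462 0.212  0.095 ] [0.4225 0.2794 0.095 ] mid [0.4343 0.2457 0.095 ] len 0.0714139929870442 axis angle -70.64717118122209
A angle mod 90 ~ 53 0.07 u,v 448.835819035137 211.1204015654912 [57 55 53 54 56 12 14 13 17 16 15 58]
B angle mod 90 ~ 13 0.16 u,v 219.35041445461792 214.4020034902397 [13 14 12 11 15 16 10 17 87 83 85 86]
C angle mod 90 ~ 9 0.11 u,v 125.62595405088368 229.77938390321486 [10 11  9 28 29 23 24 26  8  7  5  6]
[0.1 0.1 0.2] [-0.0267  0.3459  0.0206] | t 30.1 pos [0.4528 0.4329 0.3199] f [-0.4  0.2  0.6] g 0.50 0
```

```bash
cat >> h.py <<'E'
def knock(f):
    _,ms=load('side0')
    for n,X in dict(A=[.432,-.185,.08],B=[.4475,.118,.08],C=[.435,.246,.08]).items():
        u,v=proj(ms,X).astype(int); print(n); track('side0',f,[(u-17,v-28,34,56)])
E
python3 - <<'E'
from h import *
knock('s14')
goal(.435,.246,.28,13); goal(.435,.246,.134,13)
E
```

```text
A
(np.int64(353), np.int64(175)) moved 0 0 score 0.98
B
(np.int64(289), np.int64(218)) moved 0 0 score 0.79
C
(np.int64(262), np.int64(242)) moved 0 0 score 0.88
[  0.1   0.1 -17.3] [-0.0036  0.1877  0.0403] | t 30.1 pos [0.4528 0.4329 0.3199] f [-0.4  0.2  0.6] g 0.50 0
[  0.1   0.1 -17.3] [-0.0034  0.1874  0.1863] | t 30.1 pos [0.4528 0.4329 0.3199] f [-0.4  0.2  0.6] g 0.50 0
```

Emit:
{"method": "play_rows", "body": {
  "plan": [0, 0, -8, -0.002, 0.06, 0, 1, 0, 0, -17, -0.003, 0.12, 0.01, 1, 0, 0, -17, -0.003, 0.17, 0.02, 1, 0, 0, -17, -0.003, 0.187, 0.03, 1, 0, 0, -17, -0.003, 0.187, 0.04, 1, 0, 0, -17, -0.003, 0.187, 0.04, 1, 0, 0, -17, -0.003, 0.187, 0.08, 1, 0, 0, -17, -0.003, 0.187, 0.12, 1, 0, 0, -17, -0.003, 0.187, 0.16, 1, 0, 0, -17, -0.003, 0.187, 0.186, 1, 0, 0, -17, -0.003, 0.187, 0.186, 1, 0, 0, -17, -0.003, 0.187, 0.186, 0, 0, 0, -17, -0.003, 0.187, 0.186, 0, 0, 0, -17, -0.003, 0.187, 0.186, 0, 0, 0, -17, -0.003, 0.187, 0.186, 0, 0, 0, -17, -0.003, 0.187, 0.186, 0, 0, 0, -17, -0.003, 0.187, 0.186, 0]
}}

```text
clock: 32.28
position: [0.4362, 0.247, 0.1356]
ee_rot: [0.994, 0.11, 0.0, 0.0]
ft_force: [1.0, -1.4, 2.8]
grip_width: 0.129
grasp_force: 63.5
```

```bash
python3 - <<'E'
from h import *
snap('wrist','w15'); track('w8','w15',[(240,215,35,40),(355,215,35,40),(255,155,60,40)])
goal(.435,.246,.3,-4.5); goal(.535,.225,.3,-4.5);goal(.535,.225,.206,-4.5)
E
```

```text
(240, 215) moved 1 -21 score 0.66
(355, 215) moved -16 25 score 0.66
(255, 155) moved 0 -23 score 0.79
[ 0.  -0.  17.1] [-0.0013  0.0007 -0.1644] | t 32.3 pos [0.4362 0.247  0.1356] f [ 1.2 -0.7  3.5] g 0.13 64
[ 0.  -0.  17.1] [ 0.0917  0.0431 -0.1644] | t 32.3 pos [0.4362 0.247  0.1356] f [ 1.2 -0.7  3.5] g 0.13 64
[ 0.  -0.  17.1] [ 0.0916  0.0431 -0.0704] | t 32.3 pos [0.4362 0.247  0.1356] f [ 1.2 -0.7  3.5] g 0.13 64
```

Emit:
{"method": "play_rows", "body": {
  "plan": [0, 0, 0, 0, 0, 0, 0.4, 0, 0, 0, 0, 0, 0, 0.4, 0, 0, 0, 0, 0, 0, 0.4, 0, 0, 0, 0.009, 0, 0, 0.4, 0, 0, 0, 0.009, 0, 0, 0.4, 0, 0, 0, 0.009, 0, 0, 0, 0, 0, 0, 0.009, 0, 0, 0, 0, 0, 0, 0.009, 0, 0, 0, 0, 0, 0, 0.009, 0, 0, 0, 0, 0, 0, 0.009, 0, 0, 0]
}}

```text
clock: 33.58
position: [0.4447, 0.2489, 0.1352]
ee_rot: [0.994, 0.11, -0.0, 0.0]
ft_force: [1.4, -1.2, -1.0]
grip_width: 0.133
grasp_force: 58.7
```

```bash
python3 - <<'E'
from h import *
snap('wrist','w16'); track('w8','w16',[(240,215,35,40),(355,215,35,40),(255,155,60,40)])
track('w15','w16',[(240,190,35,40),(355,190,35,40)])
goal(.54,.225,.3,-4.5);goal(.54,.225,.206,-4.5)
E
```

```text
(240, 215) moved 1 -3 score 0.66
(355, 215) moved 1 -4 score 0.70
(255, 155) moved 0 -13 score 0.74
(240, 190) moved 0 14 score 0.93
(355, 190) moved -1 12 score 0.78
[ 0.  -0.  17.2] [ 0.0878  0.0443 -0.1647] | t 33.6 pos [0.4447 0.2489 0.1353] f [ 0.6 -1.4 -0.4] g 0.13 59
[ 0.  -0.  17.2] [ 0.0878  0.0443 -0.0707] | t 33.6 pos [0.4447 0.2489 0.1353] f [ 0.6 -1.4 -0.4] g 0.13 59
```

Emit:
{"method": "play_rows", "body": {
  "plan": [0, 0, 0, 0, 0, -0.02, 0, 0, 0, 0, 0, 0, -0.05, 0, 0, 0, 0, 0, 0, -0.073, 0, 0, 0, 4, 0.02, 0.01, -0.073, 0, 0, 0, 8, 0.04, 0.02, -0.073, 0, 0, 0, 13, 0.06, 0.03, -0.073, 0, 0, 0, 17.2, 0.08, 0.04, -0.073, 0, 0, 0, 17.2, 0.088, 0.044, -0.073, 0, 0, 0, 17.2, 0.088, 0.044, -0.073, 0, 0, 0, 17.2, 0.088, 0.044, -0.073, 0]
}}

```text
clock: 34.88
position: [0.5394, 0.226, 0.2082]
ee_rot: [0.999, -0.039, -0.0, -0.0]
ft_force: [1.1, -0.1, -2.8]
grip_width: 0.126
grasp_force: 58.7
```

```bash
python3 - <<'E'
from h import *
im,m=snap('wrist','w17'); track('w16','w17',[(240,215,35,40),(355,215,35,40)])
goal(.64,.217,.208,-4.5)
print('hook4 seat px',proj(m,[.64,.217,.145]),'tip',proj(m,[.615,.219,.161]))
g=im.mean(2); 
for v in (60,90,110,130): 
    r=g[v,200:440]; print(v,[int(x) for x in np.nonzero(r<80)[0]+200][:1],[int(x) for x in np.nonzero(r<80)[0]+200][-1:])
cv2.imwrite('pics/w17c.png',im[:,:,::-1])
E
```

```text
(240, 215) moved 0 0 score 0.97
(355, 215) moved 16 -18 score 0.51
[-0.   0.   0.1] [0.101  0.0011 0.0003] | t 34.9 pos [0.5394 0.226  0.2083] f [ 0.6 -0.1 -2.9] g 0.13 59
hook4 seat px [318.20286636  34.95055191] tip [318.31249273  84.25803037]
60 [320] [322]
90 [320] [322]
110 [] []
130 [] []
```

Emit:
{"method": "play_rows", "body": {
  "plan": [0, 0, 0, 0.02, 0, 0, 0, 0, 0, 0, 0.045, 0, 0, 0, 0, 0, 0, 0.07, 0, 0, 0, 0, 0, 0, 0.09, 0, 0, 0, 0, 0, 0, 0.101, 0, 0, 0, 0, 0, 0, 0.101, 0, 0, 0, 0, 0, 0, 0.101, 0, 0, 0, 0, 0, 0, 0.101, 0, 0.012, 0, 0, 0, 0, 0.101, 0, 0.024, 0, 0, 0, 0, 0.101, 0, 0.032, 0, 0, 0, 0, 0.101, 0, 0.035, 0, 0, 0, 0, 0.101, 0, 0.035, 0]
}}

```text
clock: 36.42
position: [0.6414, 0.217, 0.1742]
ee_rot: [0.999, -0.04, 0.001, 0.0]
ft_force: [0.0, -1.0, 4.6]
grip_width: 0.129
grasp_force: 59.8
```

Emit:
{"method": "play_rows", "body": {
  "plan": [0, 0, 0, 0, 0, 0, 0.4, 0, 0, 0, 0, 0, 0, 0.4, 0, 0, 0, 0, 0, 0, 0.4, 0, 0, 0, 0, 0, 0, 0.4, 0, 0, 0, 0, 0, -0.03, 0.4, 0, 0, 0, 0, 0, -0.07, 0.4, 0, 0, 0, 0, 0, -0.11, 0.4, 0, 0, 0, -0.02, 0, -0.14, 0.4, 0, 0, 0, -0.02, 0, -0.14, 0.4, 0, 0, 0, -0.02, 0, -0.14, 0.4]
}}

```text
clock: 37.67
position: [0.6209, 0.2188, 0.3125]
ee_rot: [0.999, -0.04, -0.0, 0.0]
ft_force: [0.4, 0.2, -0.3]
grip_width: 0.398
grasp_force: 0.0
```

```bash
python3 - <<'E'
from h import *
im,m=snap('wrist','w18'); snap('side','s18'); knock('s18')
im4,m4=load('w4')
# compare hung grip look: in w4 hook3 grip template vs here around expected spot
p=proj(m,[.641,.217,.19]);print('expected grip top',p)
u,v=(int(round(x)) for x in p); g=im.mean(2); print(np.round(cv2.resize(g[v-32:v+32,u-40:u+40],(20,16),interpolation=cv2.INTER_AREA)).astype(int))
goal(.458,.115,.30,13);goal(.458,.115,.135,13)
E
```

```text
A
(np.int64(353), np.int64(175)) moved 0 0 score 0.78
B
(np.int64(289), np.int64(218)) moved 0 0 score 0.55
C
(np.int64(262), np.int64(242)) moved 25 -24 score 0.72
expected grip top [315.17090521 166.44446861]
[[181 166 136 162 140 162 129  88  92  89  82 151 106  95 104 122 161 173
  134 125]
 [181 162 129 155 132 149 139 158 123  84  82 155 122  95 109 127 160 171
  136 125]
 [181 160 136 162 144 157 136 141 115  83  82 155 160 160 156 159 163 162
  124 124]
 [178 163 139 158 147 154 148 160 127  84  82 155 162 164 171 167 171 134
  120 125]
 [177 130 113 158 138 147 135 134 101  84  82 151 162 163 165 170 167 119
  100 124]
 [139  92  97 159 143 161 145 109  81  81  80 104 134 144 154 165 161 107
   92 109]
 [154 149 146 148 141 149 141 118 115 113 107  98 108 105 110 112 110 110
  115 116]
 [155 158 161 163 164 160 160 125 120 118 110 100 108 108 106 104 103 102
  113 117]
 [177 147 139 142 137 135 120 116 118 117 110  93  94  94 101 123 150 127
  124 126]
 [188 169 141 147 135 129  90 104 118 117 110 127 118 121 122 148 168 138
  122 125]
 [184 184 144 157 145 148 109 107 119 117 111 134 163 162 162 162 163 159
  133 138]
 [187 187 149 153 154 151 148 122 118 116 111 134 163 158 161 161 158 156
  136 141]
 [185 185 147 133 149 159 144 121 118 116 111 143 162 142 144 152 148 149
  147 166]
 [187 186 153 142 148 149 144 143 119 101  97 137 145 141 143 145 145 155
  166 197]
 [185 181 172 172 168 169 165 164 149  95  92 163 168 169 176 175 174 171
  178 191]
 [187 184 190 188 184 187 185 189 180 128 144 185 185 187 187 187 185 179
  183 186]]
[  0.    0.1 -17.5] [-0.1541  0.1162  0.0122] | t 37.8 pos [0.6209 0.2186 0.3117] f [-0.6 -0.2 -0.6] g 0.40 0
[  0.    0.1 -17.5] [-0.1538  0.116   0.1772] | t 37.8 pos [0.6209 0.2186 0.3117] f [-0.6 -0.2 -0.6] g 0.40 0
```

Emit:
{"method": "play_rows", "body": {
  "plan": [0, 0, 0, -0.04, 0.02, 0, 0.8, 0, 0, -8, -0.08, 0.05, 0, 1, 0, 0, -17.5, -0.12, 0.09, 0, 1, 0, 0, -17.5, -0.155, 0.111, 0.01, 1, 0, 0, -17.5, -0.155, 0.111, 0.03, 1, 0, 0, -17.5, -0.155, 0.111, 0.03, 1, 0, 0, -17.5, -0.155, 0.111, 0.03, 1]
}}

```text
clock: 38.65
position: [0.458, 0.1207, 0.2834]
ee_rot: [0.994, 0.113, -0.0, -0.0]
ft_force: [0.5, 0.1, 0.9]
grip_width: 1.004
grasp_force: 0.0
```

```bash
cat >> h.py <<'E'
def kn2(f,P,ref='scene0'):
    _,mc=load('scene0')
    for X in P:
        u,v=proj(mc,X).astype(int); track(ref,f,[(u-16,v-26,32,46)])
E
python3 - <<'E'
from h import *
snap('scene','c19'); snap('wrist','w19'); kn2('c19',[[.4395,-.185,.08],[.457,.12,.08]])
goal(.457,.12,.135,13)
E
```

```text
(np.int64(276), np.int64(163)) moved 0 0 score 0.60
(np.int64(361), np.int64(202)) moved 0 0 score 0.96
[-0. -0. -0.] [-0.0014  0.0006  0.1487] | t 38.8 pos [0.4582 0.1209 0.2837] f [0.  0.4 0.1] g 1.00 0
```

Emit:
{"method": "play_rows", "body": {
  "plan": [0, 0, 0, -0.001, 0, 0.05, 1, 0, 0, 0, -0.001, 0, 0.1, 1, 0, 0, 0, -0.001, 0, 0.135, 1, 0, 0, 0, -0.001, 0, 0.149, 1, 0, 0, 0, -0.001, 0, 0.149, 1, 0, 0, 0, -0.001, 0, 0.149, 0, 0, 0, 0, -0.001, 0, 0.149, 0, 0, 0, 0, -0.001, 0, 0.149, 0, 0, 0, 0, -0.001, 0, 0.149, 0, 0, 0, 0, -0.001, 0, 0.149, 0, 0, 0, 0, -0.001, 0, 0.149, 0]
}}

```text
clock: 40.12
position: [0.4571, 0.1205, 0.1346]
ee_rot: [0.994, 0.113, 0.0, -0.0]
ft_force: [1.3, 0.4, 2.9]
grip_width: 0.128
grasp_force: 59.7
```

```bash
python3 - <<'E'
from h import *
snap('wrist','w20'); track('w16','w20',[(240,215,35,40),(355,215,35,40)])
goal(.531,.106,.208,-4.5)
E
```

```text
(240, 215) moved 0 1 score 0.96
(355, 215) moved 0 0 score 0.90
[-0.  -0.1 17.5] [ 0.0689  0.0308 -0.0733] | t 40.2 pos [0.4571 0.1205 0.1346] f [1.4 1.9 4.3] g 0.13 60
```

Emit:
{"method": "play_rows", "body": {
  "plan": [0, 0, 0, 0, 0, -0.02, 0, 0, 0, 0, 0, 0, -0.05, 0, 0, 0, 0, 0, 0, -0.073, 0, 0, 0, 4, 0.02, 0.007, -0.073, 0, 0, 0, 8, 0.04, 0.015, -0.073, 0, 0, 0, 13, 0.055, 0.023, -0.073, 0, 0, 0, 17.5, 0.069, 0.031, -0.073, 0, 0, 0, 17.5, 0.069, 0.031, -0.073, 0, 0, 0, 17.5, 0.069, 0.031, -0.073, 0, 0, 0, 17.5, 0.069, 0.031, -0.073, 0]
}}

```text
clock: 41.42
position: [0.5302, 0.1059, 0.2072]
ee_rot: [0.999, -0.039, -0.0, 0.0]
ft_force: [-0.7, 0.1, -3.7]
grip_width: 0.128
grasp_force: 58.9
```

```bash
python3 - <<'E'
from h import *
snap('wrist','w21'); track('w17','w21',[(240,215,35,40),(355,215,35,40),(305,40,30,40)])
goal(.6315,.098,.208,-4.5)
E
```

```text
(240, 215) moved 0 1 score 0.96
(355, 215) moved 0 1 score 0.78
(305, 40) moved -1 2 score 0.99
[0. 0. 0.] [ 0.1014 -0.     -0.0007] | t 41.5 pos [0.5304 0.1059 0.2073] f [-0.8 -0.2 -2.7] g 0.13 59
```

Emit:
{"method": "play_rows", "body": {
  "plan": [0, 0, 0, 0.02, 0, 0, 0, 0, 0, 0, 0.045, 0, 0, 0, 0, 0, 0, 0.07, 0, 0, 0, 0, 0, 0, 0.09, 0, 0, 0, 0, 0, 0, 0.101, 0, 0, 0, 0, 0, 0, 0.101, 0, 0, 0, 0, 0, 0, 0.101, 0, 0, 0, 0, 0, 0, 0.101, 0, 0.012, 0, 0, 0, 0, 0.101, 0, 0.024, 0, 0, 0, 0, 0.101, 0, 0.031, 0, 0, 0, 0, 0.101, 0, 0.034, 0, 0, 0, 0, 0.101, 0, 0.034, 0]
}}

```text
clock: 42.98
position: [0.6321, 0.0974, 0.1739]
ee_rot: [0.999, -0.04, 0.001, 0.0]
ft_force: [1.8, -1.1, 0.8]
grip_width: 0.128
grasp_force: 59.6
```

Emit:
{"method": "play_rows", "body": {
  "plan": [0, 0, 0, 0, 0, 0, 0.4, 0, 0, 0, 0, 0, 0, 0.4, 0, 0, 0, 0, 0, 0, 0.4, 0, 0, 0, 0, 0, 0, 0.4, 0, 0, 0, 0, 0, -0.03, 0.4, 0, 0, 0, 0, 0, -0.07, 0.4, 0, 0, 0, 0, 0, -0.11, 0.4, 0, 0, 0, -0.02, 0, -0.14, 0.4, 0, 0, 0, -0.02, 0, -0.14, 0.4, 0, 0, 0, -0.02, 0, -0.14, 0.4]
}}

```text
clock: 44.22
position: [0.6115, 0.0991, 0.3126]
ee_rot: [0.999, -0.04, -0.0, 0.0]
ft_force: [0.1, -0.7, -0.7]
grip_width: 0.403
grasp_force: 0.0
```

```bash
python3 - <<'E'
from h import *
snap('wrist','w22'); snap('scene','c22');snap('side','s22'); track('w18','w22',[(290,135,50,65)])
knock('s22'); kn2('c22',[[.4395,-.185,.08]],'c19'); goal(.4395,-.185,.29,13)
E
```

```text
(290, 135) moved 0 1 score 0.90
A
(np.int64(353), np.int64(175)) moved 0 0 score 0.60
B
(np.int64(289), np.int64(218)) moved -25 17 score 0.55
C
(np.int64(262), np.int64(242)) moved 9 -1 score 0.26
(np.int64(276), np.int64(163)) moved -17 -5 score 0.41
[  0.    0.1 -17.5] [-0.1489  0.2967  0.0224] | t 44.4 pos [0.6115 0.099  0.3119] f [ 0.7  0.2 -0.1] g 0.40 0
```

B hangs properly. Basket A may have been knocked aside, so I'll hover nearby and look.

Emit:
{"method": "play_rows", "body": {
  "plan": [0, 0, 0, -0.06, 0.05, -0.01, 0.8, 0, 0, 0, -0.12, 0.1, -0.01, 1, 0, 0, 0, -0.19, 0.15, -0.01, 1, 0, 0, 0, -0.21, 0.2, -0.01, 1, 0, 0, 0, -0.23, 0.26, -0.01, 1, 0, 0, 0, -0.23, 0.265, -0.01, 1, 0, 0, 0, -0.23, 0.265, -0.01, 1, 0, 0, 0, -0.23, 0.265, -0.01, 1]
}}

```text
clock: 45.38
position: [0.3616, -0.1462, 0.3229]
ee_rot: [0.999, -0.039, -0.0, -0.0]
ft_force: [-0.4, 0.1, 0.0]
grip_width: 1.005
grasp_force: 0.0
```

```bash
python3 - <<'E'
from h import *
im,m=snap('wrist','w23'); ic,_=snap('scene','c23'); goal(.4395,-.185,.29,13)
print(proj(m,[.4395,-.185,.152]))
cv2.imwrite('pics/w23c.png',np.hstack([cv2.resize(im,None,fx=.78,fy=.78)[:312],cv2.resize(ic[110:240,220:345],(300,312),interpolation=cv2.INTER_CUBIC)])[:,:,::-1])
E
```

```text
[ -0.    0.  -17.4] [0.0804 0.0331 0.0329] | t 45.5 pos [ 0.3619 -0.1458  0.323 ] f [-0.   0.7 -0.8] g 1.00 0
[353.46289035  84.81766984]
```

View pics/w23c.png

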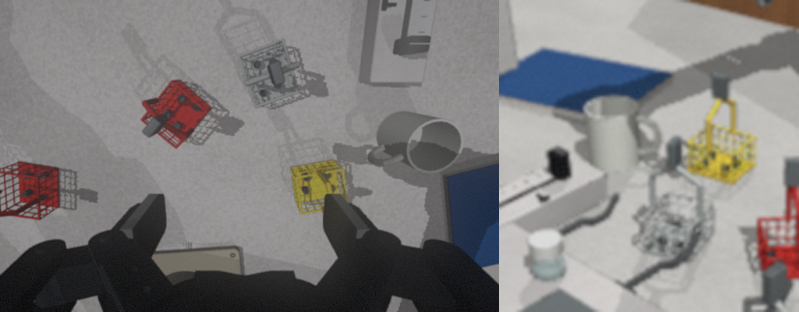

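Basket A is where it was (grip at (355,91) versus 353,85 expected). I'll go and grasp it.

Emit:
{"method": "play_rows", "body": {
  "plan": [0, 0, -8, 0.04, 0.015, 0.01, 1, 0, 0, -18, 0.079, 0.033, 0.03, 1, 0, 0, -18, 0.079, 0.033, 0.04, 1, 0, 0, -18, 0.079, 0.033, 0.05, 1, 0, 0, -18, 0.079, 0.033, 0.09, 1, 0, 0, -18, 0.079, 0.033, 0.13, 1, 0, 0, -18, 0.079, 0.033, 0.17, 1, 0, 0, -18, 0.079, 0.033, 0.188, 1, 0, 0, -18, 0.079, 0.033, 0.188, 1, 0, 0, -18, 0.079, 0.033, 0.188, 0, 0, 0, -18, 0.079, 0.033, 0.188, 0, 0, 0, -18, 0.079, 0.033, 0.188, 0, 0, 0, -18, 0.079, 0.033, 0.188, 0, 0, 0, -18, 0.079, 0.033, 0.188, 0, 0, 0, -18, 0.079, 0.033, 0.188, 0]
}}

```text
clock: 47.35
position: [0.4378, -0.1861, 0.1357]
ee_rot: [0.993, 0.117, 0.0, 0.0]
ft_force: [-0.8, -0.6, 5.0]
grip_width: 0.13
grasp_force: 59.3
```

```bash
python3 - <<'E'
from h import *
snap('wrist','w24'); track('w16','w24',[(240,215,35,40),(355,215,35,40)])
goal(.512,-.134,.208,-4.5)
E
```

```text
(240, 215) moved 0 0 score 0.97
(355, 215) moved 0 -1 score 0.88
[ 0. -0. 18.] [ 0.0843 -0.0334 -0.0723] | t 47.4 pos [ 0.4378 -0.1861  0.1357] f [-1.4 -0.8  5.5] g 0.13 59
```

Emit:
{"method": "play_rows", "body": {
  "plan": [0, 0, 0, 0, 0, -0.02, 0, 0, 0, 0, 0, 0, -0.05, 0, 0, 0, 0, 0, 0, -0.073, 0, 0, 0, 4, 0.02, -0.008, -0.073, 0, 0, 0, 8, 0.04, -0.016, -0.073, 0, 0, 0, 13, 0.065, -0.025, -0.073, 0, 0, 0, 18, 0.084, -0.033, -0.073, 0, 0, 0, 18, 0.084, -0.033, -0.073, 0, 0, 0, 18, 0.084, -0.033, -0.073, 0, 0, 0, 18, 0.084, -0.033, -0.073, 0]
}}

```text
clock: 48.65
position: [0.5109, -0.1349, 0.2081]
ee_rot: [0.999, -0.04, -0.0, 0.0]
ft_force: [-0.2, -0.6, -3.4]
grip_width: 0.132
grasp_force: 58.7
```

```bash
python3 - <<'E'
from h import *
snap('wrist','w25'); track('w21','w25',[(240,215,35,40),(355,215,35,40),(305,40,30,40)])
goal(.6125,-.142,.208,-4.5)
E
```

```text
(240, 215) moved 1 -3 score 0.91
(355, 215) moved 0 -3 score 0.97
(305, 40) moved -3 -2 score 0.99
[ 0.   0.  -0.1] [ 0.1017 -0.0009  0.0003] | t 48.7 pos [ 0.511  -0.1348  0.2083] f [-0.1 -0.1 -2. ] g 0.13 59
```

Emit:
{"method": "play_rows", "body": {
  "plan": [0, 0, 0, 0.02, -0.001, 0, 0, 0, 0, 0, 0.045, -0.002, 0, 0, 0, 0, 0, 0.07, -0.002, 0, 0, 0, 0, 0, 0.09, -0.002, 0, 0, 0, 0, 0, 0.102, -0.002, 0, 0, 0, 0, 0, 0.102, -0.002, 0, 0, 0, 0, 0, 0.102, -0.002, 0, 0, 0, 0, 0, 0.102, -0.002, 0.012, 0, 0, 0, 0, 0.102, -0.002, 0.024, 0, 0, 0, 0, 0.102, -0.002, 0.031, 0, 0, 0, 0, 0.102, -0.002, 0.035, 0, 0, 0, 0, 0.102, -0.002, 0.035, 0]
}}

```text
clock: 50.2
position: [0.6137, -0.1413, 0.1747]
ee_rot: [0.999, -0.04, 0.001, 0.001]
ft_force: [-2.8, -1.5, 6.8]
grip_width: 0.13
grasp_force: 60.3
```

Emit:
{"method": "play_rows", "body": {
  "plan": [0, 0, 0, 0, 0, 0, 0.4, 0, 0, 0, 0, 0, 0, 0.4, 0, 0, 0, 0, 0, 0, 0.4, 0, 0, 0, 0, 0, 0, 0.4, 0, 0, 0, 0, 0, -0.03, 0.4, 0, 0, 0, 0, 0, -0.07, 0.4, 0, 0, 0, 0, 0, -0.11, 0.4, 0, 0, 0, -0.02, 0, -0.14, 0.4, 0, 0, 0, -0.02, 0, -0.14, 0.4, 0, 0, 0, -0.02, 0, -0.14, 0.4]
}}

```text
clock: 51.45
position: [0.5934, -0.1386, 0.3126]
ee_rot: [0.999, -0.039, -0.0, -0.0]
ft_force: [0.2, -0.2, -0.2]
grip_width: 0.402
grasp_force: 0.0
```

```bash
python3 - <<'E'
from h import *
snap('wrist','w26'); track('w18','w26',[(290,135,50,65)])
goal(.42,-.377,.281,-4.4)
E
```

```text
(290, 135) moved 2 -1 score 0.92
[-0.   0.1 -0.1] [-0.1539  0.2514  0.0313] | t 51.5 pos [ 0.5933 -0.1385  0.3121] f [ 0.2  0.3 -0.7] g 0.40 0
```

Emit:
{"method": "play_rows", "body": {
  "plan": [0, 0, 0, -0.04, 0.05, 0, 0.8, 0, 0, 0, -0.08, 0.1, 0, 0.8, 0, 0, 0, -0.11, 0.16, 0, 0.8, 0, 0, 0, -0.14, 0.21, 0.01, 0.8, 0, 0, 0, -0.154, 0.251, 0.02, 0.8, 0, 0, 0, -0.154, 0.251, 0.031, 0.8, 0, 0, 0, -0.154, 0.251, 0.031, 0.8, 0, 0, 0, -0.154, 0.251, 0.031, 0.8]
}}

```text
clock: 52.5
position: [0.4212, -0.3755, 0.2822]
ee_rot: [0.999, -0.038, -0.0, -0.0]
ft_force: [-0.3, -0.4, 0.2]
grip_width: 0.798
grasp_force: 0.0
```

```bash
python3 - <<'E'
from h import *
np.set_printoptions(precision=4,suppress=True)
im,m=snap('wrist','w27'); snap('scene','c27'); snap('side','s27')
kn2('c27',[[.551,.427,.08],[.457,.433,.08]],'c14')
_,ms=load('side0')
for X in ([.551,.427,.08],[.457,.433,.08]):
    u,v=proj(ms,X).astype(int); track('s14','s27',[(u-17,v-28,34,56)])
# hung baskets, side view: compare with each other's template (dry at hook2/3 in side0)
u0,v0=proj(ms,[.631,.098,.12]).astype(int)
a,_=load('side0'); b,_=load('s27'); t=a[v0-30:v0+28,u0-18:u0+18]
for X in ([.612,-.142,.12],[.632,.098,.12],[.641,.217,.12]):
    u,v=proj(ms,X).astype(int); r=cv2.matchTemplate(b[v-42:v+40,u-30:u+30],t,cv2.TM_CCOEFF_NORMED); _,s,_,p=cv2.minMaxLoc(r); print('hung',p[0]-12,p[1]-12,round(s,2))
u,v=proj(m,[.4546,-.38,.0855]); print('line exp',u,v); g=im.mean(2); U=int(u)
print([(r,int(g[r,U-6:U+7].mean())) for r in range(int(v)-16,int(v)+14,2)])
cv2.imwrite('pics/w27c.png',im[:,:,::-1])
p=proj(m,[.5113,-.3569,.048]).astype(int); d=(g[p[1]-20:p[1]+20,p[0]-25:p[0]+25]<70); ys,xs=np.nonzero(d); print('ptr exp',p,'mean',xs.mean()+p[0]-25,ys.mean()+p[1]-20,xs.min()+p[0]-25,xs.max()+p[0]-25,ys.min()+p[1]-20,ys.max()+p[1]-20,len(xs))
goal(.4557,-.3805,.072,-4.4)
E
```

```text
(np.int64(473), np.int64(279)) moved 0 0 score 1.00
(np.int64(488), np.int64(253)) moved 0 0 score 1.00
(np.int64(194), np.int64(253)) moved 0 0 score 0.97
(np.int64(211), np.int64(273)) moved 0 0 score 0.99
hung -1 1 0.61
hung 1 0 0.92
hung 1 0 0.87
line exp 316.79116044790777 137.8261300312557
[(121, 97), (123, 96), (125, 61), (127, 56), (129, 57), (131, 58), (133, 59), (135, 55), (137, 127), (139, 87), (141, 57), (143, 58), (145, 57), (147, 81), (149, 154)]
ptr exp [289  79] mean 285.6860465116279 79.36046511627907 281 298 74 85 86
[ 0. -0. -0.] [0.0349 0.0017 0.2107] | t 52.6 pos [ 0.4209 -0.376   0.2827] f [-0.   0.1 -0.3] g 0.80 0
```

```bash
cat >> h.py <<'E'
def air(f):
    im,m=load(f); g=im.mean(2)
    # pointer: dark blob near its place
    p=proj(m,[.5113,-.3569,.048]).astype(int); d=(g[p[1]-20:p[1]+20,p[0]-25:p[0]+16]<75).astype(np.uint8); n,l,s,c=cv2.connectedComponentsWithStats(d); i=1+s[1:,4].argmax(); q=c[i]+p-[25,20]
    P=onz(m,*q,.048); ax=np.array([.997,-.0765])
    best=[]
    for x in np.arange(.44,.58,.0005):
        a=np.array([.4546,-.3795])+ax*(x-.4546)
        pts=[proj(m,[*(a+t*np.array([.0765,.997])),.0855]) for t in np.linspace(-.008,.008,17)]
        best.append((np.mean([cv2.getRectSubPix(g.astype(np.float32),(1,1),(float(u),float(v)))[0,0] for u,v in pts]),x))
    v=np.array(best)
    # bright line flanked by dark on both sides (about 4 mm)
    sc=v[8:-8,0]-np.maximum(v[16:,0],v[:-16,0]); k=sc.argsort()[-4:]; L=v[8:-8,1][k]; w=sc[k]; xl=(L*w).sum()/w.sum()
    a=np.array([.4546,-.3795])+ax*(xl-.4546)
    print('pointer px',q,s[i],'P',np.round(P[:2],4),'line xy',np.round(a,4),'cands',L,'contrast',w.round(),'line->pointer along track mm',1e3*(P[:2]-a)@ax)
E
python3 - <<'E'
from h import *
air('w27'); air('w1')
E
```

```text
pointer px [286.21359223  79.34951456] [ 17  14  18  13 103] P [ 0.5117 -0.3534] line xy [ 0.4548 -0.3795] cands [0.454  0.4555 0.4545 0.455 ] contrast [48. 64. 66. 67.] line->pointer along track mm 54.75042250462047
pointer px [278.39090909 107.17272727] [ 16  14  19  13 110] P [ 0.5118 -0.3534] line xy [ 0.4897 -0.3822] cands [0.489  0.4905 0.4895 0.49  ] contrast [52. 60. 69. 72.] line->pointer along track mm 19.833729405653926
```

Emit:
{"method": "play_rows", "body": {
  "plan": [0, 0, 0, 0.035, 0.002, 0.05, 0.8, 0, 0, 0, 0.035, 0.002, 0.1, 0.8, 0, 0, 0, 0.035, 0.002, 0.15, 0.8, 0, 0, 0, 0.035, 0.002, 0.19, 0.8, 0, 0, 0, 0.035, 0.002, 0.211, 0.8, 0, 0, 0, 0.035, 0.002, 0.211, 0.8, 0, 0, 0, 0.035, 0.002, 0.211, 0.2, 0, 0, 0, 0.035, 0.002, 0.211, 0.2, 0, 0, 0, 0.035, 0.002, 0.211, 0.2, 0, 0, 0, 0.035, 0.002, 0.211, 0.2, 0, 0, 0, 0.035, 0.002, 0.211, 0.2],
  "squeeze": 20
}}

```text
clock: 54.02
position: [0.4559, -0.3811, 0.0728]
ee_rot: [0.999, -0.039, 0.001, -0.0]
ft_force: [-0.7, 4.8, 6.0]
grip_width: 0.322
grasp_force: 21.2
```

Emit:
{"method": "play_rows", "body": {
  "plan": [0, 0, 0, 0.007, 0, 0, 0.2, 0, 0, 0, 0.015, 0, 0, 0.2, 0, 0, 0, 0.024, 0, 0, 0.2, 0, 0, 0, 0.033, 0, 0, 0.2, 0, 0, 0, 0.042, 0, 0, 0.2, 0, 0, 0, 0.049, 0, 0, 0.2, 0, 0, 0, 0.053, 0, 0, 0.2, 0, 0, 0, 0.055, 0, 0, 0.2, 0, 0, 0, 0.055, 0, 0, 0.2, 0, 0, 0, 0.055, 0, 0, 0.2, 0, 0, 0, 0.055, 0, 0, 0.8, 0, 0, 0, 0.055, 0, 0, 0.8, 0, 0, 0, 0.055, 0, 0, 0.8, 0, 0, 0, 0.055, 0, -0.05, 0.8, 0, 0, 0, 0.04, 0, -0.1, 0.8, 0, 0, 0, 0.02, 0, -0.16, 0.8, 0, 0, 0, 0, 0, -0.21, 0.8, 0, 0, 0, -0.02, 0, -0.21, 0.8, 0, 0, 0, -0.02, 0, -0.21, 0.8]
}}

```text
clock: 56.4
position: [0.4339, -0.3805, 0.2821]
ee_rot: [0.999, -0.04, 0.001, 0.0]
ft_force: [0.7, -0.0, 0.0]
grip_width: 0.8
grasp_force: 0.0
```

```bash
python3 - <<'E'
from h import *
snap('wrist','w28'); snap('wrist','w29'); air('w28');air('w29'); goal(.51,-.384,.072,-4.4)
E
```

```text
pointer px [282.15686275  93.21568627] [ 17  14  17  13 102] P [ 0.5116 -0.3536] line xy [ 0.5101 -0.3838] cands [0.5095 0.511  0.51   0.5105] contrast [45. 58. 61. 71.] line->pointer along track mm -0.8422219386914357
pointer px [282.92307692  93.78021978] [17 15 17 12 91] P [ 0.5116 -0.3535] line xy [ 0.5105 -0.3838] cands [0.5115 0.51   0.511  0.5105] contrast [45. 59. 61. 69.] line->pointer along track mm -1.2047497518151515
[-0.   0.  -0.1] [ 0.075  -0.0014  0.2087] | t 56.5 pos [ 0.4352 -0.3796  0.2808] f [0.8 0.3 0.3] g 0.80 0
```

```bash
python3 - <<'E'
from h import *
snap('scene','c30'); snap('side','s30'); ms=load('side0')[1]
for X in ([.551,.427,.08],[.457,.433,.08],[.612,-.142,.12],[.632,.098,.12],[.641,.217,.12]):
    u,v=proj(ms,X).astype(int); track('s27','s30',[(u-17,v-28,34,56)])
kn2('c30',[[.551,.427,.08],[.457,.433,.08],[.612,-.142,.15],[.632,.098,.15],[.641,.217,.15]],'c27')
E
```

```text
(np.int64(194), np.int64(253)) moved 0 0 score 1.00
(np.int64(211), np.int64(273)) moved 0 0 score 1.00
(np.int64(309), np.int64(148)) moved 0 0 score 0.99
(np.int64(255), np.int64(178)) moved 0 0 score 1.00
(np.int64(227), np.int64(194)) moved 0 0 score 1.00
(np.int64(473), np.int64(279)) moved 0 0 score 1.00
(np.int64(488), np.int64(253)) moved 0 0 score 1.00
(np.int64(244), np.int64(173)) moved 0 0 score 0.72
(np.int64(316), np.int64(211)) moved 0 0 score 1.00
(np.int64(362), np.int64(235)) moved 0 0 score 1.00
```

```bash
python3 -c "
from workcell import manip
print(manip.hand_in())"
```

```text
the job is handed in; nothing more can be done
None
```

The job is handed in at about 57 s: air shut first, both dry baskets upright on the mat, three wet baskets hung on hooks 1, 3 and 4, and the slider's white line within about 1 mm of the pointer. The first dry basket slipped from the gripper twice and stayed on its hook before the third try held. The verdict was not shown to me.

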